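# Recharge the lens dry box and set its humidity dial

## Task

Recharge the lens dry box: first turn the controller's dial back to the long black off line, and with it off tip every drying pellet from the three scoops through the funnel into the clear cartridge. When they are all in, turn the dial so that its white pointer stands on the brass setting mark. Leave all three empty scoops standing upright on the floor of the white developing tray, and leave the canisters, reel, lens cap and bowl where they are.

Things in the scene. Friction and masses are not known exactly. Their poses are not given: they have to be found in the camera images.
- scoop1: Open steel scoop, 80 x 44 mm, 60 g, holding up to 3 pellets. Origin on its underside, z up, +x to the open front edge it pours over (at x=35 mm, z=14 mm). Side and back walls 20 mm high; floor rises 10 degrees from the back (x=-25 mm) to the front. Grip tab behind it, centred at x=-35, y=0 mm: 14 mm wide in y, 18 mm in x, top at z=55 mm. Tipped front down 65 to 75 degrees, pellets slide out.
- scoop2: A scoop just like scoop1, same frame and sizes: open front edge at x=35 mm, grip tab centred at x=-35 mm, 14 mm wide in y, top at z=55 mm.
- scoop3: A scoop just like scoop1, same frame and sizes: open front edge at x=35 mm, grip tab centred at x=-35 mm, 14 mm wide in y, top at z=55 mm.
- pellet1: Hard clay drying pellet, a stubby faceted barrel 14 mm across and 14 mm long, 10 g, origin at its centre; starts in scoop1 if present, may be absent.
- pellet2: Hard clay drying pellet, a stubby faceted barrel 14 mm across and 14 mm long, 10 g, origin at its centre; starts in scoop1 if present, may be absent.
- pellet3: Hard clay drying pellet, a stubby faceted barrel 14 mm across and 14 mm long, 10 g, origin at its centre; starts in scoop1 if present, may be absent.
- pellet4: Hard clay drying pellet, a stubby faceted barrel 14 mm across and 14 mm long, 10 g, origin at its centre; starts in scoop2 if present, may be absent.
- pellet5: Hard clay drying pellet, a stubby faceted barrel 14 mm across and 14 mm long, 10 g, origin at its centre; starts in scoop2 if present, may be absent.
- pellet6: Hard clay drying pellet, a stubby faceted barrel 14 mm across and 14 mm long, 10 g, origin at its centre; starts in scoop2 if present, may be absent.
- pellet7: Hard clay drying pellet, a stubby faceted barrel 14 mm across and 14 mm long, 10 g, origin at its centre; starts in scoop3 if present, may be absent.
- pellet8: Hard clay drying pellet, a stubby faceted barrel 14 mm across and 14 mm long, 10 g, origin at its centre; starts in scoop3 if present, may be absent.
- pellet9: Hard clay drying pellet, a stubby faceted barrel 14 mm across and 14 mm long, 10 g, origin at its centre; starts in scoop3 if present, may be absent.
- cartridge: Drying cartridge and funnel, one fixed piece: grey foot plate 100 x 100 x 12 mm, an upright clear tube (outside 48, inside 42 mm), and in its mouth a white cone funnel, throat 35 mm inside, opening to a round rim 114 mm inside, 120 mm outside, 125 mm above the shelf, centred over the tube. Origin: centre of the foot's underside, z up.
- cartridge_in (a point): Centre of the inner floor of the clear tube, 16 mm above the shelf; pellets in the cartridge lie within the tube up to 50 mm above this point (the funnel's throat begins there).
- controller: Humidity controller, a fixed white box 110 x 110 x 45 mm with a black dial on top. Origin: centre of its underside, z up, directly below the dial's axis. Its +x direction, seen from the dial's axis, is where the single long black off line is drawn (34 to 52 mm from the axis); short grey ticks follow clockwise from it every 0.5 rad.
- dial (a joint): Dial angle, rad, clockwise from above; 0 with its white pointer line at the off line. Turns freely from -0.5 to 4.5 (0.03 N m), no clicks, stays where left. Black disc 60 mm across on the controller, its axis vertical through the controller's origin, with a bar grip across it 46 mm long, 14 mm wide, from 53 to 79 mm above the shelf; the pointer lies along the bar, at one end only.
- marker (a joint): Angle of the brass setting mark, a small flat brass wedge lying on the controller beside the dial, in rad clockwise from the off line as for the dial; the pointer is on the mark when joint dial equals this value. It cannot be moved by touch.
- dial_tip (a point): End of the dial's pointer line, 30 mm from the axis.
- marker_tip (a point): The point, 30 mm from the dial's axis, where the end of the pointer line stands when set to the brass mark.
- tray: White flat-bottomed developing tray, fixed, outside 200 x 130 mm (x, y), wall 4 mm thick and 22 mm high, floor 4 mm thick. Origin: centre of its underside, z up, long side along x. Three scoops fit in it side by side, their lengths across it.
- canister1: Film canister, black with grey lid, 34 mm across, 53 mm tall, origin under its centre; bystander.
- canister3: Film canister, black with grey lid, 34 mm across, 53 mm tall, origin under its centre; bystander.
- reel: Stainless wire film reel, 86 mm across, 45 mm tall, origin under its centre; bystander.
- lens_cap: Aluminium lens cap, 52 mm across, 10 mm thick, lying flat, origin under its centre; bystander.
There are look-alikes about, which are no part of the job. What is shaped like the controller but blue or orange is not meant. Leave any purple look-alike of the scoop3 alone.

How it is judged (in metres and radians):
On the way, in this order (a step that is already met when the one before it is completed fails the run):
1. the dial is set to the off line while no pellet is in the cartridge yet (value of joint dial between -0.1 and 0.1 rad and not (horizontal distance between pellet1 and cartridge_in below 0.024 m and z of pellet1 in the frame of cartridge_in between -0.004 and 0.06 m) and not (horizontal distance between pellet2 and cartridge_in below 0.024 m and z of pellet2 in the frame of cartridge_in between -0.004 and 0.06 m) and not (horizontal distance between pellet3 and cartridge_in below 0.024 m and z of pellet3 in the frame of cartridge_in between -0.004 and 0.06 m) and not (horizontal distance between pellet4 and cartridge_in below 0.024 m and z of pellet4 in the frame of cartridge_in between -0.004 and 0.06 m) and not (horizontal distance between pellet5 and cartridge_in below 0.024 m and z of pellet5 in the frame of cartridge_in between -0.004 and 0.06 m) and not (horizontal distance between pellet6 and cartridge_in below 0.024 m and z of pellet6 in the frame of cartridge_in between -0.004 and 0.06 m) and not (horizontal distance between pellet7 and cartridge_in below 0.024 m and z of pellet7 in the frame of cartridge_in between -0.004 and 0.06 m) and not (horizontal distance between pellet8 and cartridge_in below 0.024 m and z of pellet8 in the frame of cartridge_in between -0.004 and 0.06 m) and not (horizontal distance between pellet9 and cartridge_in below 0.024 m and z of pellet9 in the frame of cartridge_in between -0.004 and 0.06 m)), for 0.2 s.
2. every pellet is in the cartridge and the dial still at off (value of joint dial between -0.1 and 0.1 rad and horizontal distance between each of pellet1, pellet2, pellet3, pellet4, pellet5, pellet6, pellet7, pellet8, pellet9 and cartridge_in below 0.024 m and z of pellet1 in the frame of cartridge_in between -0.004 and 0.06 m and z of pellet2 in the frame of cartridge_in between -0.004 and 0.06 m and z of pellet3 in the frame of cartridge_in between -0.004 and 0.06 m and z of pellet4 in the frame of cartridge_in between -0.004 and 0.06 m and z of pellet5 in the frame of cartridge_in between -0.004 and 0.06 m and z of pellet6 in the frame of cartridge_in between -0.004 and 0.06 m and z of pellet7 in the frame of cartridge_in between -0.004 and 0.06 m and z of pellet8 in the frame of cartridge_in between -0.004 and 0.06 m and z of pellet9 in the frame of cartridge_in between -0.004 and 0.06 m), for 0.2 s.
3. the dial's pointer is set to the brass mark (horizontal distance between dial_tip and marker_tip below 0.003 m), for 0.2 s.
At the end, for the whole second after the job is handed in: Every pellet present lies in the clear tube below the funnel; the dial's pointer end is within 3 mm (0.1 rad) of the brass mark's; all three scoops stand upright (within 0.15 rad) at rest on the tray's floor; the robot touches nothing (horizontal distance between each of pellet1, pellet2, pellet3, pellet4, pellet5, pellet6, pellet7, pellet8, pellet9 and cartridge_in below 0.024 m and z of pellet1 in the frame of cartridge_in between -0.004 and 0.06 m and z of pellet2 in the frame of cartridge_in between -0.004 and 0.06 m and z of pellet3 in the frame of cartridge_in between -0.004 and 0.06 m and z of pellet4 in the frame of cartridge_in between -0.004 and 0.06 m and z of pellet5 in the frame of cartridge_in between -0.004 and 0.06 m and z of pellet6 in the frame of cartridge_in between -0.004 and 0.06 m and z of pellet7 in the frame of cartridge_in between -0.004 and 0.06 m and z of pellet8 in the frame of cartridge_in between -0.004 and 0.06 m and z of pellet9 in the frame of cartridge_in between -0.004 and 0.06 m and horizontal distance between dial_tip and marker_tip below 0.003 m and x of scoop1 in the frame of tray between -0.096 and 0.096 m and y of scoop1 in the frame of tray between -0.061 and 0.061 m and height (world z) of each of scoop1, scoop2, scoop3 below 0.012 m and angle between each of scoop1, scoop2, scoop3's own z axis and vertical below 0.15 rad and linear speed of each of scoop1, scoop2, scoop3 below 0.02 m/s and x of scoop2 in the frame of tray between -0.096 and 0.096 m and y of scoop2 in the frame of tray between -0.061 and 0.061 m and x of scoop3 in the frame of tray between -0.096 and 0.096 m and y of scoop3 in the frame of tray between -0.061 and 0.061 m).
It fails at once if a bystander is moved more than 30 mm (distance of any of canister1, canister3, reel, lens_cap from where it was at the start of the episode above 0.03 m).
Of pellet1, pellet2, pellet3, pellet4, pellet5, pellet6, pellet7, pellet8, pellet9 only 5 to 9 are there at a start; the rules pass over those that are not, and their reading is None.
At some moment in a run one of scoop1, scoop2, scoop3 may be knocked a few centimetres aside while the robot is not near it.
It also fails if it takes over 210 s, if anything falls off the work surface, if the arm or the gripper's body presses on something with over 40 N, if the wrist force passes 120 N, or if a joint passes its speed limit or range.

## Robot

A 6-joint arm with a two-finger parallel gripper is mounted at the origin on the work surface. World frame = base frame: x ahead of the robot, y to its left, z up, the work surface at z = 0. Lengths are in m, angles in degrees, forces in N, time in s.
With the tool pointing down it reaches from about 0.35 to 0.875 m from the base axis. Payload 4.2 kg.
Tool frame: the origin (TCP) lies on the centre line of the jaws, within the pads' length; the fingertips stand r.tip_extent ahead of it and the grasp point (between the pads) lies 11 mm behind it (r.tip_extent is the distance from the TCP to the fingertips, in m); z points along the fingers, y is the line along which they close (so a half turn about z gives the same grasp; the last joint's range is limited). The gripper opens to 87 mm and grips with 3 to 60 N. Pads are 19 mm wide; open, the fingers measure 117 mm over their backs; the gripper's body (75 mm by 190 mm) begins 51 mm behind the grasp point.
Start: joints at [87.296, 22.042, 0.453, 0, -68.411, -14.817], TCP at [0.188, 0.596, 0.231] pointing down, gripper open.
Joint ranges: [-179.83, 179.83], [-69.29, 118.12], [-61.27, 80.66], [-181.25, 117.63], [-171.15, -9.14], [-177.46, 177.46]. Speed limits (degrees/s): [159.86, 159.86, 180, 180, 180, 180].

## Interface

Orientations are given as a 3x3 rotation matrix whose columns are the frame's x, y, z axes.
In Python, from station import r gives the robot as it stands.
- The arm moves only by the shell command python3 -m jog 'ROWS'. ROWS is text: rows parted by semicolons, each of 5 numbers parted by spaces: the opening, from 0 (shut) to 1 (fully open), then the shift along the world's x, y, z in mm, then the turn about the world's z in degrees. In form: hand dx dy dz roll; .... A call has 1 to 5 rows; each row shifts and turns the commanded pose from where the row before left it; what a row does not reach is not made up. A row lasts 1/8 s, in which the tool goes at most 62.5 mm and 10.7 degrees, less where a joint would pass 70% of its speed; a pose out of reach is approached as far as the arm can. A call is refused whole if a number of a shift passes 62.5 or a number of a turn 10.7, either way. A call with a gripper value outside its range is refused whole. The fingers move at their own pace and stop on an object; the grip force is fixed at half the most. Time passes only in rows, so rows that do not move let the fingers close. It gives the time, the measured TCP pose, the force, the opening and the grip force at its end, in the units of the state.
- r.sense(): the state, without advancing time (a new reading comes with each control period).
- r.capture(name): name is "scene" or "top"; returns a dict with "pixels" (420x560x3 uint8, red, green, blue), "fovy" (degrees; the focal length in pixels is half the picture's height over the tangent of half this angle, whatever the lens; pixels are square), "cx", "cy" (the principal point, pixels), "k1" (the pictures are not rectified: a ray, as slopes to the right and down, at radius r is drawn at 1 + k1 r^2 times it, then the intrinsics apply), "origin" and "orientation" of the camera in the world. Camera axes: x right, y down, z forward; pixel columns grow to the right and rows downward; lengths in m; the calibration is good to about 2 mm. A picture is of the moment at which its call begins. There is no depth.
- r.finish_job(): hands the job in; it is judged then, once.
The state is a dict: "time_s": time; "joints": joint angles; "joint_velocities": joint speeds; "effort": joint torques, N m; "tcp_pos": TCP position; "ee_rot": TCP orientation; "wrist_force": force on the tool from outside, world axes, zero at the start; "moment": the same for the moment, N m; "gripper_width": opening from 0.0 (shut) to 1.0 (fully open); "gripper_force": force on a finger pad.
Only numpy, scipy, OpenCV 4.12 (cv2) and the standard library are available. Lean on these libraries where they do the work, as an engineer would, in place of code of your own. Each camera call takes 0.05 s, during which the arm holds its last target. There are 200 camera calls.

## Working session

There is one attempt and no reset: what is moved stays moved. The work goes in short steps, Python scripts to look and compute and a shell command to move; the robot and the scene stay as the last step left them, time stands still between calls to the robot, and variables do not carry over. Pictures are saved under pics/ and viewed, at most 14 in all, crops included, and the job is handed in when it is done.

```bash
ls; mkdir -p pics
cat > h.py <<'E'
import numpy as np, cv2
from station import r
def K(c):
    h,w=c["pixels"].shape[:2]; f=h/2/np.tan(np.radians(c["fovy"])/2)
    return np.array([[f,0,c["cx"]],[0,f,c["cy"]],[0,0,1.]]), np.array([c["k1"],0,0,0,0.])
def ray(c,uv):
    k,d=K(c); s=cv2.undistortPointsIter(np.float64(uv).reshape(-1,1,2),k,d,None,None,(3,50,1e-10)).reshape(-1,2)
    D=np.c_[s,np.ones(len(s))]@np.array(c["orientation"]).T
    return np.array(c["origin"]),D
def onz(c,uv,z):
    o,D=ray(c,uv); return o+D*((z-o[2])/D[:,2])[:,None]
def proj(c,P):
    k,d=K(c); R=np.array(c["orientation"]).T; 
    return cv2.projectPoints(np.float64(P).reshape(-1,1,3),cv2.Rodrigues(R)[0],-R@np.array(c["origin"]),k,d)[0].reshape(-1,2)
def save(c,n,box=None,s=1):
    p=c["pixels"]
    if box: p=p[box[1]:box[3],box[0]:box[2]]
    cv2.imwrite(f"pics/{n}.png",cv2.resize(p[:,:,::-1],None,fx=s,fy=s,interpolation=cv2.INTER_CUBIC))
E
python3 - <<'E'
from h import *
import pickle
for n in("scene","top"):
    c=r.capture(n); save(c,n+"0",s=1.42); print(n,c["fovy"],c["cx"],c["cy"],c["k1"],c["origin"],np.round(c["orientation"],3).tolist())
    pickle.dump(c,open(n+"0.pkl","wb"))
print(r.tip_extent,r.sense())
E
```

```text
pics
scene 48.458792682063226 277.2001646676497 208.70930248378022 -0.16473464052633854 [1.14714648 0.19520343 0.8570619 ] [[-0.246, 0.741, -0.624], [0.969, 0.181, -0.166], [-0.01, -0.646, -0.763]]
top 56.45528855397261 284.8398692668002 209.8501034993321 -0.07155603988871478 [ 0.39332688 -0.0037466   1.14369907] [[-0.016, -0.997, 0.082], [-1.0, 0.017, 0.009], [-0.01, -0.082, -0.997]]
0.008 {'time_s': 0.1, 'joints': array([ 8.72961899e+01,  2.20838453e+01,  3.88336841e-01, -2.57192999e-02,
       -6.84106494e+01, -1.48166274e+01]), 'joint_velocities': array([ 0.01677502, -0.10130475,  0.19451948,  0.10237657, -0.00715867,
       -0.00965924]), 'effort': array([ 1.96588685e-04, -3.91688204e+01,  1.87934679e+01,  4.23190445e+00,
        1.34562262e-02, -7.08710445e-05]), 'tcp_pos': array([0.18797697, 0.5955179 , 0.22959935]), 'ee_rot': array([[ 9.53559793e-01, -3.01203365e-01, -5.04330516e-04],
       [-3.01203779e-01, -9.53558038e-01, -1.83101607e-03],
       [ 7.05997850e-05,  1.89788957e-03, -9.99998197e-01]]), 'wrist_force': array([ 0.29409694, -0.35254705,  0.73298393]), 'moment': array([-0.0157434 , -0.0216613 ,  0.02348303]), 'gripper_force': 0.0, 'gripper_width': 0.9999694729042812}
```

View pics/scene0.png

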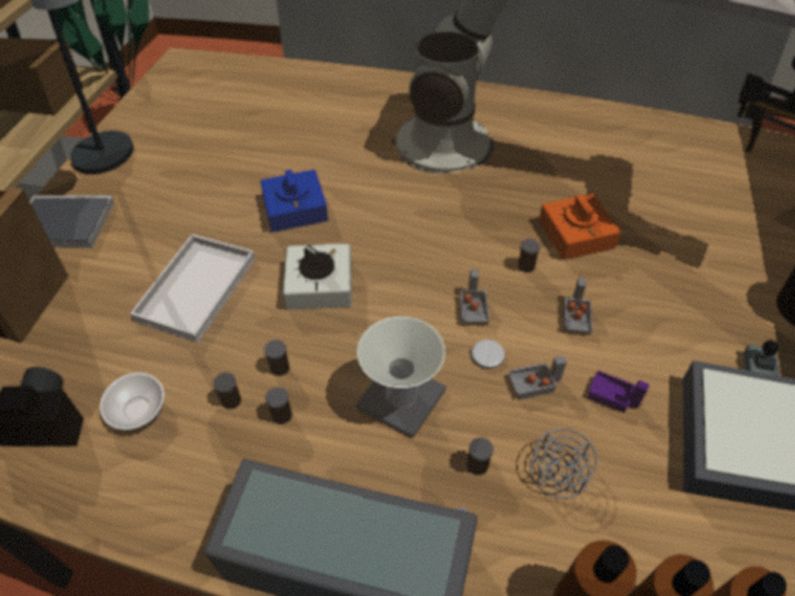

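View pics/top0.png

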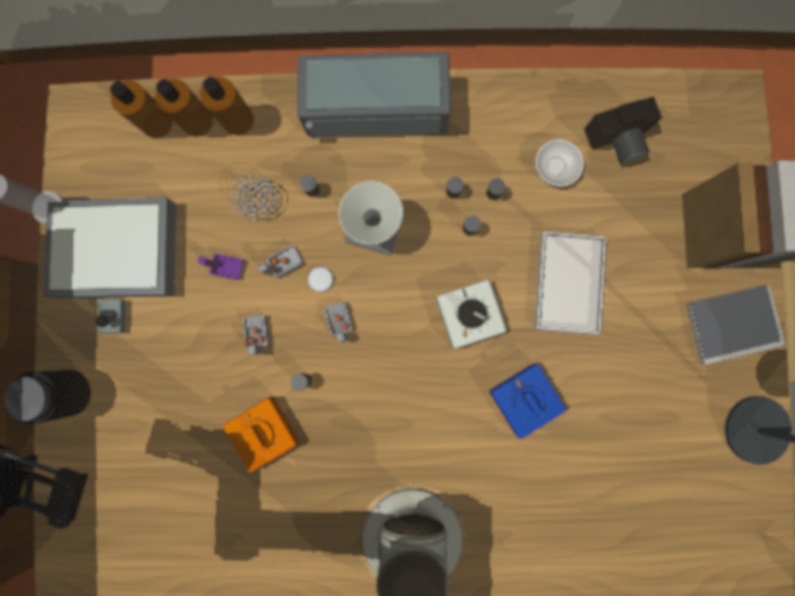

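Run:
```python
from h import *
import pickle
t=pickle.load(open("top0.pkl","rb"))["pixels"]; s=pickle.load(open("scene0.pkl","rb"))["pixels"]
def cr(p,x0,y0,w,h,k): return cv2.resize(p[y0:y0+h,x0:x0+w,::-1],None,fx=k,fy=k,interpolation=cv2.INTER_CUBIC)
# left col top, right col scene : scoops (upper), controller(lower)
a=np.vstack([np.hstack([cr(t,165,165,100,75,4),cr(s,310,180,100,75,4)]),np.hstack([cr(t,300,190,66,50,6)[:300,:396],cr(s,190,160,66,50,6)[:300,:396]]).repeat(1,0) if 0 else np.hstack([cr(t,300,190,80,60,5)[:300,:400],cr(s,190,160,80,60,5)[:300,:400]])])
cv2.imwrite("pics/crop1.png",a);print(a.shape)
```

```text
(600, 800, 3)
```

View pics/crop1.png

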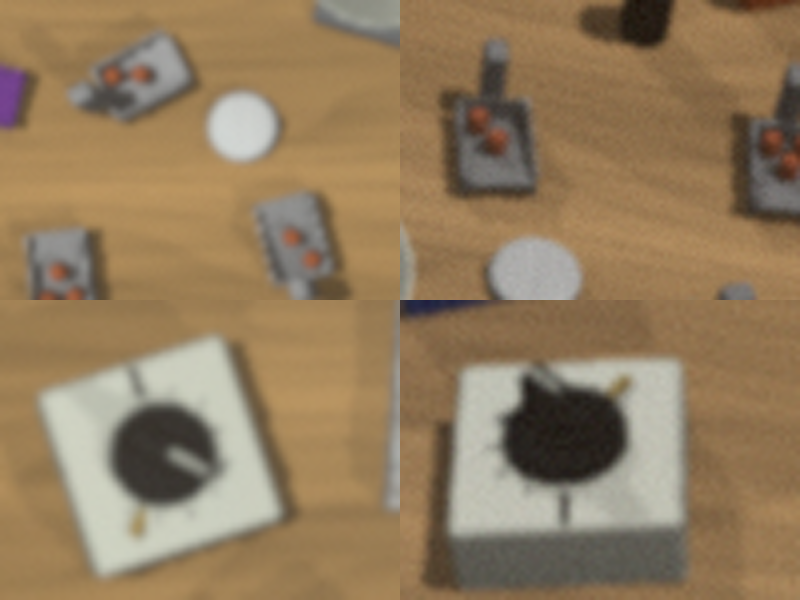

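Run:
```python
from h import *
import pickle
t=pickle.load(open("top0.pkl","rb"))["pixels"]; s=pickle.load(open("scene0.pkl","rb"))["pixels"]
def cr(p,x0,y0,w=33,h=37,k=8): return cv2.resize(p[y0:y0+h,x0:x0+w,::-1],None,fx=k,fy=k,interpolation=cv2.INTER_CUBIC)
a=np.vstack([np.hstack([cr(t,182,168),cr(t,224,208),cr(t,165,217)]),np.hstack([cr(s,357,246,44,37,6)[:222,:264],cr(s,318,188),cr(s,392,194)])if 0 else np.hstack([cv2.resize(cr(s,356,248,44,37,6),(264,222)).repeat(1,0)] )]) if 0 else None
T=[cr(t,182,168),cr(t,224,208),cr(t,165,217)]; S=[cv2.copyMakeBorder(cr(s,356,248,44,37,6),0,74,0,0,0),cr(s,318,188),cr(s,392,194)]
a=np.vstack([np.hstack(T),np.hstack(S)]); cv2.imwrite("pics/crop2.png",a); print(a.shape)
```

```text
(592, 792, 3)
```

View pics/crop2.png

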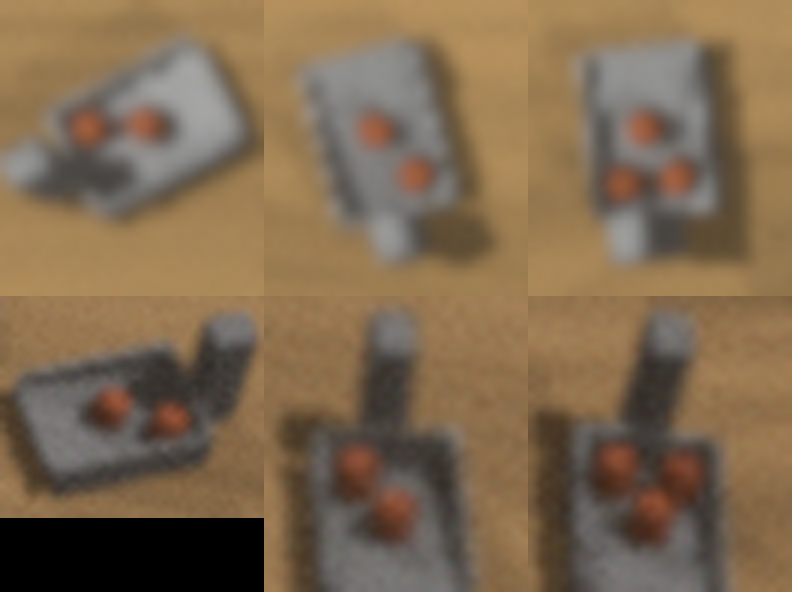

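```bash
cat > m0.py <<'E'
from h import *
import pickle
T=pickle.load(open("top0.pkl","rb")); S=pickle.load(open("scene0.pkl","rb"))
def tri(ut,us):
    o1,d1=ray(T,ut);o2,d2=ray(S,us); out=[]
    for a,b in zip(d1,d2):
        A=np.c_[a,-b]; k=np.linalg.lstsq(A,o2-o1,rcond=None)[0]; p,q=o1+a*k[0],o2+b*k[1]; out.append([*(p+q)/2,np.linalg.norm(p-q)])
    return np.array(out)
if __name__=="__main__":
    np.set_printoptions(precision=4,suppress=True)
    tt=np.array([[25,165,182,168],[128,236,224,208],[102,238,165,217]],float); tt=tt[:,:2]/8-.44+tt[:,2:]
    ss=np.array([[394.3,252.9],[333.7,192.1],[409.3,198.3]])
    tabs=tri(tt,ss); print("tabs tri",tabs,"top onz55",onz(T,tt,.055),"scene onz55",onz(S,ss,.055),sep="\n")
    fc=np.array([[190,40,182,168],[248,140,182,168],[36,75,224,208],[151,42,224,208],[52,55,165,217],[174,45,165,217]],float); fc=fc[:,:2]/8-.44+fc[:,2:]
    F=onz(T,fc,.018); 
    for i in range(3):
        m=(F[2*i]+F[2*i+1])/2; tb=onz(T,tt,.055)[i]; v=m-tb; print("scoop",i,"front",m[:2],"len",np.hypot(*v[:2]),"yaw",np.degrees(np.arctan2(v[1],v[0])),"yaw by front edge",np.degrees(np.arctan2(*(F[2*i]-F[2*i+1])[:2]*[-1,1]))%360, np.linalg.norm(F[2*i]-F[2*i+1]))
    # controller
    q=lambda a:np.array(a,float)/5-.4+np.array([300,130])   # y offset 300/5=60
    co=onz(T,q([[222,336],[38,395],[98,577],[285,518]]),.045); print("ctrl corners",co[:,:2],"c",co.mean(0),[np.linalg.norm(co[i]-co[(i+1)%4]) for i in range(4)])
    C=co.mean(0)[:2]; an=lambda p:np.degrees(np.arctan2(p[:,1]-C[1],p[:,0]-C[0]))
    off=onz(T,q([[133,368],[141,395]]),.045); br=onz(T,q([[137,522]]),.045); pt=onz(T,q([[168,450],[215,478]]),.079)
    disc=onz(T,q([[162,452]]),.053);print("disc",disc)
    print("off",an(off),"brass",an(br),np.hypot(*(br[0,:2]-C)),"pointer",an(pt),np.degrees(np.arctan2(*(pt[1]-pt[0])[[1,0]])), np.hypot(*(pt[1,:2]-C)))
    tr=onz(T,np.array([[543,232],[606,236],[602,333],[537,329]])/1.42-.2,.022); print("tray",tr[:,:2],tr.mean(0))
    for c,b,n in((T,(235,125,290,172),"T"),(S,(245,220,318,280),"S")):
        p=c["pixels"]; hsv=cv2.cvtColor(p,cv2.COLOR_RGB2HSV); m=((hsv[...,1]<60)&(hsv[...,2]>110)).astype(np.uint8); mm=np.zeros_like(m); mm[b[1]:b[3],b[0]:b[2]]=m[b[1]:b[3],b[0]:b[2]]
        cn=max(cv2.findContours(mm,0,1)[0],key=cv2.contourArea); h=cv2.convexHull(cn); e=cv2.fitEllipse(h); print(n,"ellipse",e,cv2.boundingRect(h))
        w=onz(c,[e[0]],.125); print("rim centre",w)
        pts=onz(c,h.reshape(-1,2),.125); (cx,cy),rr=cv2.minEnclosingCircle(pts[:,:2].astype(np.float32)); print("circ",cx,cy,rr)
E
python3 m0.py
```

```text
tabs tri
[[0.5491 0.2893 0.0531 0.0007]
 [0.4086 0.1346 0.0526 0.0015]
 [0.3853 0.3099 0.0525 0.0012]]
top onz55
[[0.5488 0.2884 0.055 ]
 [0.4088 0.1335 0.055 ]
 [0.3854 0.3086 0.055 ]]
scene onz55
[[0.5503 0.2894 0.055 ]
 [0.4106 0.1355 0.055 ]
 [0.3874 0.3101 0.055 ]]
scoop 0 front [0.5804 0.2269] len 0.0691045940569514 yaw -62.821450185119076 yaw by front edge 299.82612945453013 0.04305504566925698
scoop 1 front [0.4735 0.1502] len 0.06686645977966808 yaw 14.472012313315336 yaw by front edge 15.085373434333391 0.04327851935051508
scoop 2 front [0.4531 0.3154] len 0.06803706320211635 yaw 5.788598416000695 yaw by front edge 3.756469731961516 0.044962637551654895
ctrl corners [[ 0.5176 -0.1614]
 [ 0.4859 -0.0567]
 [ 0.3831 -0.0882]
 [ 0.4143 -0.194 ]] c [ 0.4502 -0.1251  0.045 ] [np.float64(0.10941374928581662), np.float64(0.10748149037031067), np.float64(0.11026113606604583), np.float64(0.10832519615750409)]
disc [[ 0.4521 -0.1249  0.053 ]]
off [16.1003 16.5622] brass [158.7017] 0.03942092028719345 pointer [  -8.2804 -119.1134] -121.90261009257524 0.02912935458505758
tray [[ 0.6169 -0.2793]
 [ 0.6069 -0.4098]
 [ 0.4079 -0.3922]
 [ 0.4185 -0.2596]] [ 0.5125 -0.3352  0.022 ]
T ellipse ((260.2646789550781, 150.51953125), (44.60045623779297, 47.927642822265625), 52.645694732666016) (239, 128, 46, 44)
rim centre [[0.6359 0.0682 0.125 ]]
circ 0.6345038414001465 0.06873814016580582 0.06457425653934479
S ellipse ((281.9239196777344, 247.86306762695312), (50.723594665527344, 61.97951126098633), 90.34805297851562) (251, 223, 63, 51)
rim centre [[0.6415 0.0686 0.125 ]]
circ 0.6391668319702148 0.06795141845941544 0.060234177857637405
```

```bash
python3 -m jog '1 22 -55.5 0 -7.9;1 22 -55.5 0 -7.9;1 22 -55.5 0 -7.9;1 22 -55.5 0 -7.9;1 22 -55.5 0 -7.9'; python3 -m jog '1 20 -55.5 0 -7.9;1 20 -55.5 0 -7.9;1 20 -55.5 0 -7.9;1 20 -55.5 0 -7.9;1 20 -55.5 0 -7.9'; python3 -m jog '1 17 -55.5 0 -7.9;1 18 -55.5 0 -7.9;1 18 -55.5 0 -7.9; 1 0 0 0 0;1 0 0 0 0'; python3 -c "
from station import r
print(r.sense()['ee_rot'],r.sense()['joints'])"
```

```text
time_s: 0.72
tcp_pos: [0.2983, 0.3164, 0.2303]
ee_rot: [[0.541, -0.841, -0.0], [-0.841, -0.541, -0.0], [0.0, 0.0, -1.0]]
wrist_force: [1.2, 1.1, -0.2]
gripper_width: 1.001
gripper_force: 0.0
time_s: 1.35
tcp_pos: [0.3982, 0.0391, 0.2306]
ee_rot: [[-0.118, -0.993, 0.0], [-0.993, 0.118, 0.0], [-0.0, -0.0, -1.0]]
wrist_force: [0.6, 0.6, -0.8]
gripper_width: 1.005
gripper_force: 0.0
time_s: 1.98
tcp_pos: [0.4506, -0.1256, 0.23]
ee_rot: [[-0.504, -0.864, -0.001], [-0.864, 0.504, 0.0], [0.0, 0.001, -1.0]]
wrist_force: [0.3, 0.0, -0.8]
gripper_width: 0.999
gripper_force: 0.0
[[-5.03833560e-01 -8.63799729e-01 -1.33092735e-03]
 [-8.63800666e-01  5.03833607e-01  3.24852411e-04]
 [ 3.89958504e-04  1.31332748e-03 -9.99999062e-01]] [ 4.38600796e+00  6.61940323e+00 -2.06400251e+01 -2.74186575e-02
 -6.28151842e+01 -3.46274348e+01]
```

```bash
python3 -m jog '1 0 1 -50 0;1 0 0 -50 0;1 0 0 -44 0;1 0 0 -20 0;1 0 0 0 0'; python3 -m jog '0 0 0 0 0;0 0 0 0 0;0 0 0 0 0;0 0 0 0 0;0 0 0 0 0'
```

```text
time_s: 2.6
tcp_pos: [0.4499, -0.1231, 0.0655]
ee_rot: [[-0.501, -0.866, -0.004], [-0.866, 0.501, -0.0], [0.002, 0.003, -1.0]]
wrist_force: [-0.7, -0.0, -0.1]
gripper_width: 1.004
gripper_force: 0.0
time_s: 3.22
tcp_pos: [0.4511, -0.1246, 0.0667]
ee_rot: [[-0.504, -0.864, 0.0], [-0.864, 0.504, 0.0], [-0.0, -0.0, -1.0]]
wrist_force: [0.1, 0.8, -0.2]
gripper_width: 0.516
gripper_force: 0.0
```

```bash
python3 -m jog '0 0 0 0 0;0 0 0 0 0;0 0 0 0 0;0 0 0 0 0;0 0 0 0 0'; python3 -m jog '0 0 0 0 10.5;0 0 0 0 10.5;0 0 0 0 10.5;0 0 0 0 10.5;0 0 0 0 10.5';python3 -m jog '0 0 0 0 10.5;0 0 0 0 10.5;0 0 0 0 10.5;0 0 0 0 10.5;0 0 0 0 10.5';python3 -m jog '0 0 0 0 10.5;0 0 0 0 10.5;0 0 0 0 10.5;0 0 0 0 0;0 0 0 0 0'; python3 -m jog '0.5 0 0 0 0;0.5 0 0 0 0;0.5 0 0 0 0;1 0 0 0 0; 1 0 0 40 0';python3 -m jog '1 0 40 60 0; 1 0 60 60 0;1 -20 60 0 0;1 -20 60 0 0;1 0 0 0 0'
python3 - <<'E'
from h import *
c=r.capture("top"); save(c,"d1",(295,185,365,245),8)
E
```

```text
time_s: 3.85
tcp_pos: [0.4513, -0.1246, 0.0665]
ee_rot: [[-0.503, -0.864, 0.0], [-0.864, 0.503, -0.0], [-0.0, -0.0, -1.0]]
wrist_force: [1.4, -1.4, -1.6]
gripper_width: 0.159
gripper_force: 29.7
time_s: 4.47
tcp_pos: [0.4507, -0.1246, 0.0665]
ee_rot: [[0.385, -0.923, -0.001], [-0.923, -0.385, -0.0], [-0.0, 0.001, -1.0]]
wrist_force: [-0.4, -0.6, 0.6]
gripper_width: 0.16
gripper_force: 29.8
time_s: 5.1
tcp_pos: [0.4503, -0.125, 0.0665]
ee_rot: [[0.966, -0.257, -0.002], [-0.257, -0.966, -0.001], [-0.002, 0.001, -1.0]]
wrist_force: [-1.0, -4.9, -0.4]
gripper_width: 0.16
gripper_force: 29.8
time_s: 5.72
tcp_pos: [0.4503, -0.1254, 0.0665]
ee_rot: [[0.96, 0.281, -0.002], [0.281, -0.96, -0.001], [-0.002, 0.001, -1.0]]
wrist_force: [0.1, -4.4, -0.1]
gripper_width: 0.155
gripper_force: 29.8
time_s: 6.35
tcp_pos: [0.4489, -0.1244, 0.1046]
ee_rot: [[0.96, 0.28, -0.008], [0.28, -0.96, -0.0], [-0.007, -0.002, -1.0]]
wrist_force: [0.9, 0.0, -0.3]
gripper_width: 0.637
gripper_force: 0.0
time_s: 6.98
tcp_pos: [0.4106, 0.0764, 0.2032]
ee_rot: [[0.958, 0.288, 0.001], [0.288, -0.958, 0.001], [0.001, -0.001, -1.0]]
wrist_force: [0.1, -0.2, 0.4]
gripper_width: 1.0
gripper_force: 0.0
```

View pics/d1.png

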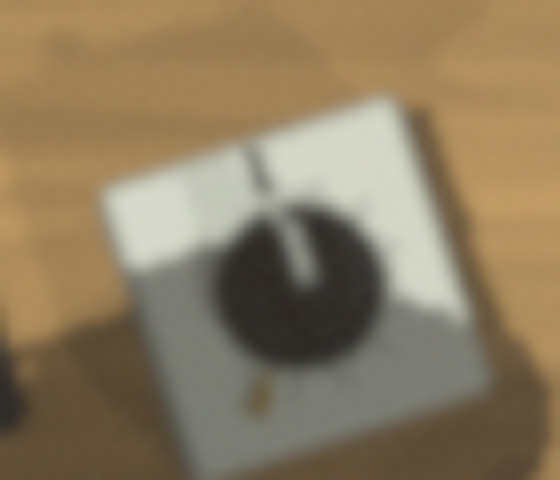

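```bash
cat > dial.py <<'E'
from h import *
c=r.capture("top")
def q(a): return (np.array(a,float)+.5)/8-.5+np.array([295,185])
ctr=np.array([0.4505,-0.125])
for nm,P,z in(("off",[[253,148],[263,188]],.045),("ptr",[[305,275],[285,222]],.079),("brass",[[261,396]],.045),("box",[[392,96],[104,188],[200,478],[488,382]],.045),("disc",[[301,285]],.055)):
    w=onz(c,q(P),z)[:,:2]; print(nm,w.round(4).tolist(),np.degrees(np.arctan2(*(w-ctr).T[::-1])), np.degrees(np.arctan2(*(w[-1]-w[0])[::-1])),w.mean(0))
E
python3 dial.py
```

```text
off [[0.5007, -0.1106], [0.4864, -0.1138]] [16.0049822  17.32962126] -167.42079268516488 [ 0.49354591 -0.11220003]
ptr [[0.4536, -0.124], [0.4718, -0.1176]] [18.72277917 19.1686202 ] 19.243660984994182 [ 0.46268417 -0.12077788]
brass [[0.4133, -0.1113]] [159.76717379] 0.0 [ 0.41330072 -0.11128913]
box [[0.5183, -0.1602], [0.4874, -0.0578], [0.385, -0.0893], [0.4168, -0.1911]] [ -27.45809249   61.24602926  151.37553965 -117.00157983] -163.0593693071938 [ 0.45187307 -0.12459707]
disc [[0.4515, -0.1252]] [-10.71917284] 0.0 [ 0.45147102 -0.12518381]
```

```bash
python3 -m jog '0.6 -1 58 0 -2;0.6 0 0 0 0;0.6 0 0 0 0;0.6 0 0 0 0;0.6 0 0 -50 0'
```

```text
time_s: 7.7
tcp_pos: [0.4137, 0.1317, 0.1553]
ee_rot: [[0.969, 0.245, 0.009], [0.245, -0.969, 0.006], [0.01, -0.003, -1.0]]
wrist_force: [-0.3, -0.2, -1.5]
gripper_width: 0.616
gripper_force: 0.0
```

```bash
python3 -m jog '0.6 0 0 -50 0;0.6 0 0 0 0;0.6 0 0 0 0'; python3 -c "
from station import r
import numpy as np
s=r.sense();print(s['tcp_pos'],s['gripper_width'],np.degrees(np.arctan2(s['ee_rot'][1,0],s['ee_rot'][0,0])))"
```

```text
time_s: 8.07
tcp_pos: [0.4119, 0.1311, 0.1042]
ee_rot: [[0.969, 0.246, 0.002], [0.246, -0.969, 0.001], [0.003, -0.0, -1.0]]
wrist_force: [0.4, 0.7, 0.1]
gripper_width: 0.6
gripper_force: 0.0
[0.41192841 0.13110239 0.10423913] 0.5997801001687288 14.262262662913647
```

```bash
python3 -m jog '0.6 -2 3 -50 0;0.6 0 0 -14 0;0.6 0 0 0 0;0 0 0 0 0;0 0 0 0 0'; python3 -m jog '0 0 0 0 0;0 0 0 0 0;0 0 0 0 0;0 0 0 0 0;0 0 0 0 0'; python3 -m jog '0 0 0 50 0;0 0 0 50 0;0 0 0 50 0;0 0 0 0 0;0 0 0 0 0'
python3 - <<'E'
from h import *
c=r.capture("scene"); save(c,"g1",(280,140,400,240),5)
E
```

```text
time_s: 8.7
tcp_pos: [0.4096, 0.1346, 0.0401]
ee_rot: [[0.969, 0.247, 0.003], [0.247, -0.969, 0.002], [0.003, -0.001, -1.0]]
wrist_force: [-0.4, -0.4, 0.3]
gripper_width: 0.455
gripper_force: 0.0
time_s: 9.32
tcp_pos: [0.4086, 0.134, 0.0389]
ee_rot: [[0.969, 0.247, 0.0], [0.247, -0.969, -0.0], [0.0, 0.0, -1.0]]
wrist_force: [-0.7, -0.4, 2.1]
gripper_width: 0.157
gripper_force: 30.0
time_s: 9.95
tcp_pos: [0.4077, 0.1335, 0.1879]
ee_rot: [[0.969, 0.246, -0.002], [0.246, -0.969, -0.0], [-0.002, -0.0, -1.0]]
wrist_force: [-0.3, -0.8, -1.5]
gripper_width: 0.157
gripper_force: 30.0
```

View pics/g1.png

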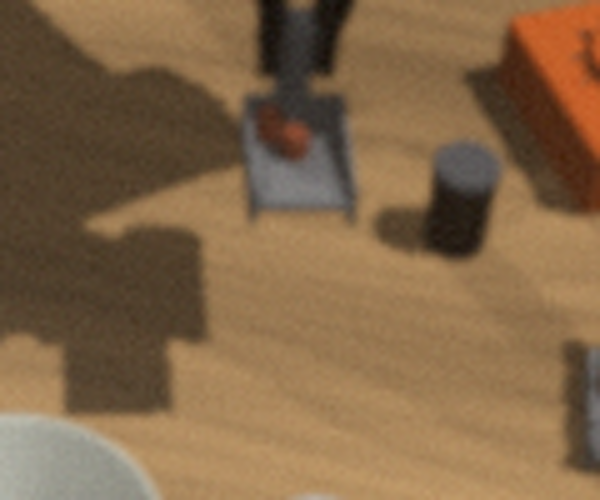

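```bash
python3 -m jog '0 20 -7.3 0 0;0 40 -14.6 0 0;0 40 -14.6 0 0;0 40 -14.6 0 0;0 35 -12.8 0 0'; python3 -m jog '0 25 -9 0 0;0 0 0 0 0;0 0 0 -10 0;0 0 0 -20 0;0 0 0 0 0';python3 - <<'E'
from h import *
print(r.sense()['tcp_pos'])
c=r.capture("scene"); a=c["pixels"][150:270,230:350]; d=r.capture("top"); b=d["pixels"][100:180,210:290]
cv2.imwrite("pics/p1.png",np.hstack([cv2.resize(a,(480,480))[:,:,::-1],cv2.resize(b,(320,320))[:,:,::-1].repeat(1,0) if 0 else cv2.copyMakeBorder(cv2.resize(b,(320,320))[:,:,::-1],0,160,0,0,0)]))
E
```

```text
time_s: 10.62
tcp_pos: [0.584, 0.0691, 0.1859]
ee_rot: [[0.969, 0.246, -0.005], [0.246, -0.969, -0.002], [-0.005, 0.0, -1.0]]
wrist_force: [0.1, 0.6, -1.3]
gripper_width: 0.16
gripper_force: 30.0
time_s: 11.25
tcp_pos: [0.6061, 0.061, 0.1562]
ee_rot: [[0.969, 0.247, -0.006], [0.247, -0.969, -0.001], [-0.006, -0.0, -1.0]]
wrist_force: [-0.3, 1.0, -0.5]
gripper_width: 0.161
gripper_force: 30.0
[0.60609761 0.06101688 0.15621443]
```

View pics/p1.png

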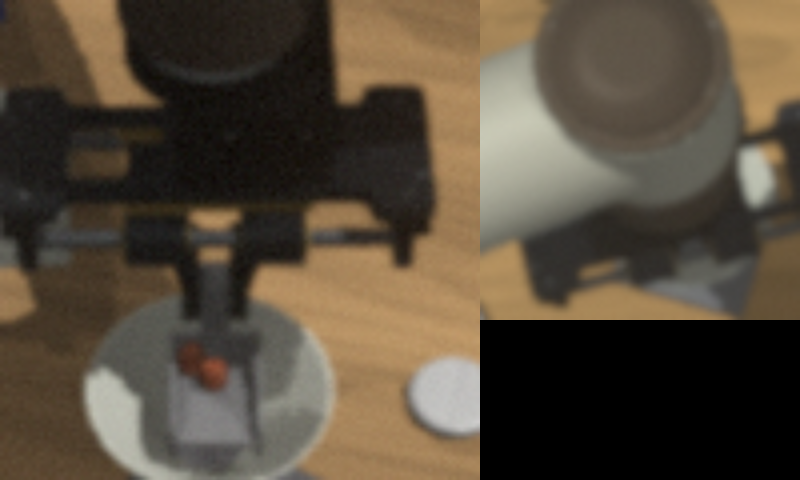

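```bash
python3 -m jog '0 0 0 -16 0;0 0 0 0 0;0 0 0 0 0;0 0 0 0 0'; python3 -m jog '0 2.9 0.7 0 0;0 0 0 0 0';  python3 -m jog '0 2.9 0.7 0 0;0 0 0 0 0'
```

```text
time_s: 11.85
tcp_pos: [0.6076, 0.0605, 0.1424]
ee_rot: [[0.969, 0.246, -0.003], [0.246, -0.969, -0.001], [-0.003, 0.0, -1.0]]
wrist_force: [-3.1, -3.0, 0.3]
gripper_width: 0.158
gripper_force: 30.0
time_s: 12.1
tcp_pos: [0.6083, 0.0603, 0.1423]
ee_rot: [[0.969, 0.246, -0.008], [0.246, -0.969, -0.003], [-0.009, 0.001, -1.0]]
wrist_force: [-8.8, -3.4, 4.2]
gripper_width: 0.163
gripper_force: 30.0
time_s: 12.35
tcp_pos: [0.6088, 0.0602, 0.1423]
ee_rot: [[0.969, 0.246, -0.014], [0.246, -0.969, -0.004], [-0.014, 0.001, -1.0]]
wrist_force: [-13.3, -4.7, 7.6]
gripper_width: 0.154
gripper_force: 30.0
```

```bash
python3 -m jog '0 1 0.2 5 0;0 0 0 0 0;0 3 0.7 6 0;0 0 0 0 0'; python3 -m jog '0 3 0.7 6 0;0 3 0.7 5 0;0 4 1 5 0;0 0 0 0 0';python3 - <<'E'
from h import *
print(r.sense()['tcp_pos'])
c=r.capture("scene"); save(c,"p2",(230,150,350,270),4)
E
```

```text
time_s: 12.85
tcp_pos: [0.6203, 0.0641, 0.155]
ee_rot: [[0.969, 0.247, 0.005], [0.247, -0.969, 0.001], [0.005, -0.0, -1.0]]
wrist_force: [-0.4, -0.5, 2.9]
gripper_width: 0.161
gripper_force: 30.0
time_s: 13.35
tcp_pos: [0.6291, 0.066, 0.1701]
ee_rot: [[0.969, 0.247, 0.001], [0.247, -0.969, 0.0], [0.001, -0.0, -1.0]]
wrist_force: [0.8, -0.4, -1.3]
gripper_width: 0.157
gripper_force: 30.0
[0.6290786  0.06599521 0.17013303]
```

View pics/p2.png

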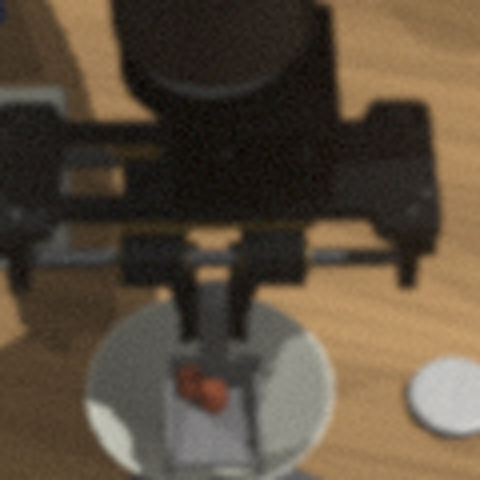

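```bash
cat > tilt.py <<'E'
from h import *
import sys
def edge(tcp,th,yaw,x=.035,z=.014,gz=.039):
    t=np.radians(th); a=np.radians(yaw); u=np.array([np.cos(a),np.sin(a),0])
    # pivot at (-.035, gz+.004) in scoop frame
    X,Z=x+.035,z-gz-.004; px=X*np.cos(t)+Z*np.sin(t); pz=-X*np.sin(t)+Z*np.cos(t)
    return np.array(tcp)+[0,0,.004]+u*px+[0,0,pz]
if __name__=="__main__":
    c=r.capture("scene")
    for tcp in([.6061,.061,.1562],[.629,.066,.1701]):
        for th in(-20,-10,0,10,20,30): print(th,proj(c,[edge(tcp,th,14.25),edge(tcp,th,14.25,.035,.014)])[0].round(1), edge(tcp,th,14.25).round(3))
E
python3 tilt.py
```

```text
-20 [282.8 255.4] [0.679 0.08  0.157]
-10 [282.8 258.7] [0.678 0.079 0.144]
0 [282.7 260.7] [0.674 0.078 0.131]
10 [282.7 261.5] [0.668 0.077 0.119]
20 [282.7 261. ] [0.66  0.075 0.109]
30 [282.7 259.4] [0.651 0.072 0.1  ]
-20 [282.4 261.9] [0.702 0.085 0.171]
-10 [282.4 265.2] [0.701 0.084 0.158]
0 [282.4 267.2] [0.697 0.083 0.145]
10 [282.4 267.9] [0.691 0.082 0.133]
20 [282.4 267.3] [0.683 0.08  0.123]
30 [282.3 265.6] [0.674 0.077 0.114]
```

Run:
```python
from tilt import *
c=r.capture("scene")
for tcp in([.6061,.061,.1562],[.629,.066,.1701]):
    for th in(-10,0,10,20,30,40): print(th,[proj(c,[edge(tcp,th,14.25,*q)])[0].round(1).tolist() for q in((.035,.014),(-.025,.02),(-.026,.055),(.035,.02))])
save(c,"p3",(264,215,304,275),10)
```

```text
-10 [[282.8, 258.7], [282.5, 234.1], [282.5, 220.1], [282.7, 256.4]]
0 [[282.7, 260.7], [282.5, 233.2], [282.5, 221.5], [282.7, 258.9]]
10 [[282.7, 261.5], [282.5, 231.9], [282.5, 222.8], [282.7, 260.2]]
20 [[282.7, 261.0], [282.5, 230.3], [282.5, 224.2], [282.7, 260.3]]
30 [[282.7, 259.4], [282.5, 228.5], [282.5, 225.5], [282.7, 259.2]]
40 [[282.6, 256.8], [282.4, 226.5], [282.5, 226.6], [282.6, 257.1]]
-10 [[282.4, 265.2], [282.2, 239.6], [282.1, 225.3], [282.4, 262.8]]
0 [[282.4, 267.2], [282.2, 238.6], [282.1, 226.7], [282.4, 265.3]]
10 [[282.4, 267.9], [282.2, 237.3], [282.1, 228.1], [282.4, 266.6]]
20 [[282.4, 267.3], [282.1, 235.6], [282.1, 229.5], [282.4, 266.6]]
30 [[282.3, 265.6], [282.1, 233.8], [282.1, 230.8], [282.3, 265.4]]
40 [[282.3, 262.7], [282.1, 231.7], [282.2, 232.0], [282.3, 263.1]]
```

View pics/p3.png

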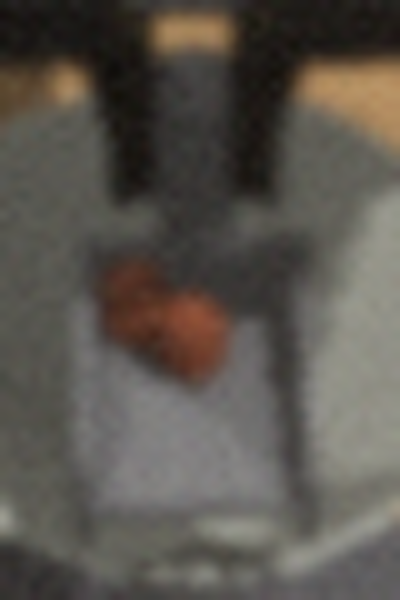

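```bash
python3 -m jog '0 0 0 30 0;0 -20 -6 15 -9.7;0 -25 -7 0 -9.7;0 -25 -7 0 -9.7;0 -25 -7 0 -9.7'; python3 -m jog '0 -25 -6 0 -9.7;0 -25 -6 0 -9.7;0 -25 -6 0 -9.7;0 -25 -6 0 -9.7;0 -24 -6 0 -9.7'; python3 -m jog '0 0 0 0 0;0 0 0 -40 0;0 0 0 -40 0; 0 0 0 0 0; 0 0 0 0 0';python3 - <<'E'
from h import *
c=r.capture("top"); save(c,"q1",(265,185,365,275),7)
E
```

```text
time_s: 14.12
tcp_pos: [0.5323, 0.0384, 0.2146]
ee_rot: [[0.907, -0.42, -0.0], [-0.42, -0.907, 0.0], [-0.0, 0.0, -1.0]]
wrist_force: [-0.9, 0.1, -0.9]
gripper_width: 0.153
gripper_force: 30.0
time_s: 14.75
tcp_pos: [0.4083, 0.0084, 0.2147]
ee_rot: [[0.287, -0.958, 0.0], [-0.958, -0.287, 0.0], [-0.0, -0.0, -1.0]]
wrist_force: [0.2, 0.4, -1.0]
gripper_width: 0.159
gripper_force: 30.0
time_s: 15.38
tcp_pos: [0.411, 0.0092, 0.136]
ee_rot: [[0.293, -0.956, 0.002], [-0.956, -0.293, 0.0], [0.001, -0.002, -1.0]]
wrist_force: [0.1, -0.8, -1.0]
gripper_width: 0.157
gripper_force: 30.0
```

View pics/q1.png

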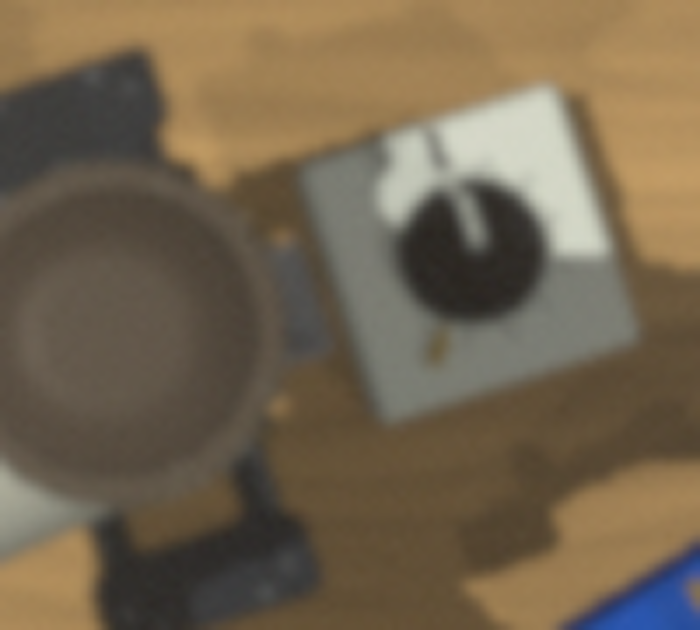

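```bash
python3 -m jog '0 0 0 -50 0;0 0 0 -40 0;0 0 0 0 0;0 3 -11 0 0;0 0 0 0 0'; python3 -m jog '0 1 -4 0 0;0 0 0 0 0';python3 -m jog '0 1 -4 0 0;0 0 0 0 0'
```

```text
time_s: 16.05
tcp_pos: [0.4142, -0.0023, 0.0466]
ee_rot: [[0.291, -0.957, 0.004], [-0.957, -0.291, 0.002], [-0.0, -0.005, -1.0]]
wrist_force: [0.4, 0.8, -1.5]
gripper_width: 0.152
gripper_force: 30.0
time_s: 16.3
tcp_pos: [0.4146, -0.0038, 0.0464]
ee_rot: [[0.291, -0.957, 0.004], [-0.957, -0.291, 0.005], [-0.003, -0.005, -1.0]]
wrist_force: [-8.0, 18.2, 6.5]
gripper_width: 0.159
gripper_force: 30.0
time_s: 16.55
tcp_pos: [0.4154, -0.006, 0.0465]
ee_rot: [[0.29, -0.957, 0.005], [-0.957, -0.29, 0.007], [-0.005, -0.007, -1.0]]
wrist_force: [-12.2, 30.4, 9.8]
gripper_width: 0.155
gripper_force: 30.0
```

```bash
python3 -m jog '0 0 0 4 0;0 0 0 0 0'; python3 -m jog '0 0.6 -2 4 0;0 0 0 0 0';python3 -m jog '0 0.6 -2 4 0;0 0 0 0 0'
```

```text
time_s: 16.8
tcp_pos: [0.4155, -0.0078, 0.0502]
ee_rot: [[0.292, -0.957, 0.004], [-0.957, -0.292, 0.004], [-0.003, -0.005, -1.0]]
wrist_force: [-5.0, 16.2, 3.4]
gripper_width: 0.156
gripper_force: 30.0
time_s: 17.05
tcp_pos: [0.4161, -0.0102, 0.0541]
ee_rot: [[0.292, -0.957, 0.004], [-0.957, -0.291, 0.004], [-0.002, -0.005, -1.0]]
wrist_force: [-3.9, 12.5, 1.9]
gripper_width: 0.159
gripper_force: 30.0
time_s: 17.3
tcp_pos: [0.4168, -0.0127, 0.0581]
ee_rot: [[0.292, -0.957, 0.004], [-0.957, -0.292, 0.003], [-0.002, -0.005, -1.0]]
wrist_force: [-2.5, 9.3, 1.3]
gripper_width: 0.159
gripper_force: 30.0
```

```bash
python3 -m jog '0 0.7 -2.3 4 0;0 0.7 -2.3 4 0;0 0.7 -2.3 4 0;0 0.7 -2.3 4 0;0 0 0 0 0'; python3 -m jog '0 -1.5 4.8 0 0; 0 -6 20 20 0;0 -6 20 40 0;0 0 0 0 0; 0 0 0 0 0';python3 - <<'E'
from h import *
c=r.capture("scene"); save(c,"q2",(190,110,310,200),6)
E
```

```text
time_s: 17.92
tcp_pos: [0.4187, -0.0235, 0.0733]
ee_rot: [[0.292, -0.957, 0.001], [-0.957, -0.292, 0.0], [-0.0, -0.001, -1.0]]
wrist_force: [-1.7, 5.4, 0.2]
gripper_width: 0.158
gripper_force: 30.0
time_s: 18.55
tcp_pos: [0.4039, 0.0208, 0.1322]
ee_rot: [[0.292, -0.956, -0.002], [-0.956, -0.292, -0.001], [0.0, 0.002, -1.0]]
wrist_force: [-0.5, 0.1, -0.8]
gripper_width: 0.157
gripper_force: 30.0
```

View pics/q2.png

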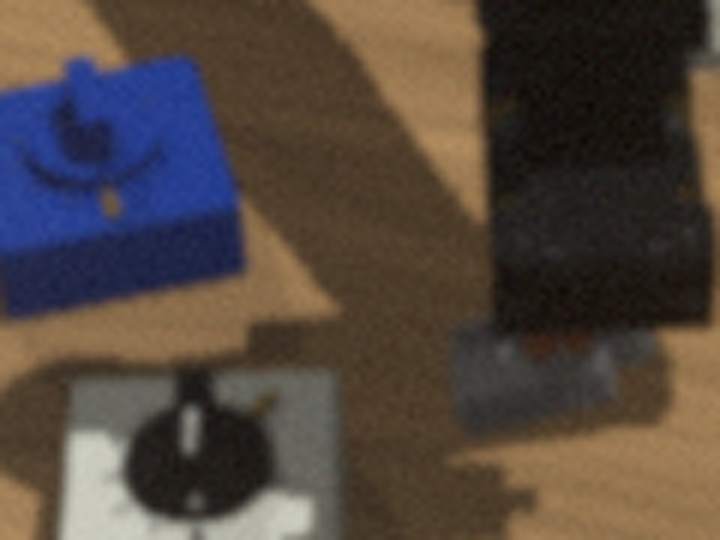

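```bash
python3 -m jog '0 0 0 40 0;0 20 6 43 0;0 35 12 0 0;0 35 12 0 0;0 35 12 0 0'; python3 -m jog '0 35 12 0 0;0 35 12 0 0;0 20 6 0 0; 0 10 1 0 0; 0 0 0 0 0'; python3 -m jog '0 0 0 0 0'
python3 - <<'E'
from h import *
print(r.sense()['tcp_pos'])
c=r.capture("scene"); save(c,"p4",(220,140,340,270),4.6)
E
```

```text
time_s: 19.23
tcp_pos: [0.5303, 0.0627, 0.2139]
ee_rot: [[0.291, -0.957, -0.004], [-0.957, -0.291, -0.002], [0.0, 0.004, -1.0]]
wrist_force: [0.1, 0.1, -0.5]
gripper_width: 0.154
gripper_force: 30.0
time_s: 19.85
tcp_pos: [0.6296, 0.0936, 0.2141]
ee_rot: [[0.291, -0.957, -0.003], [-0.957, -0.291, -0.001], [0.0, 0.003, -1.0]]
wrist_force: [-0.5, -0.4, -0.6]
gripper_width: 0.157
gripper_force: 30.0
time_s: 19.98
tcp_pos: [0.6291, 0.0938, 0.2155]
ee_rot: [[0.292, -0.957, -0.001], [-0.957, -0.292, -0.0], [-0.0, 0.001, -1.0]]
wrist_force: [-0.1, 0.8, -0.7]
gripper_width: 0.154
gripper_force: 30.0
[0.6290656  0.09379972 0.21546721]
```

```bash
python3 -m jog '0 0 0 -35 0;0 0 0 -30 0;0 0 0 0 0;0 0 0 0 0'; python3 -m jog '0 1.7 -5.7 0 0;0 0 0 0 0'; python3 -m jog '0 1.2 -3.8 0 0;0 0 0 0 0'; python3 -m jog '0 0.6 -1.9 0 0;0 0 0 0 0'
```

```text
time_s: 20.52
tcp_pos: [0.6295, 0.0936, 0.1515]
ee_rot: [[0.292, -0.956, 0.0], [-0.956, -0.292, -0.001], [0.001, 0.0, -1.0]]
wrist_force: [0.1, -3.6, -0.9]
gripper_width: 0.158
gripper_force: 30.0
time_s: 20.78
tcp_pos: [0.6318, 0.0889, 0.1513]
ee_rot: [[0.292, -0.956, 0.001], [-0.956, -0.292, 0.001], [-0.001, -0.001, -1.0]]
wrist_force: [0.5, -0.1, -0.3]
gripper_width: 0.154
gripper_force: 30.0
time_s: 21.02
tcp_pos: [0.6328, 0.0868, 0.1516]
ee_rot: [[0.292, -0.956, 0.001], [-0.956, -0.292, 0.003], [-0.003, -0.002, -1.0]]
wrist_force: [-2.0, 4.7, 3.4]
gripper_width: 0.157
gripper_force: 30.0
time_s: 21.28
tcp_pos: [0.6333, 0.0856, 0.1522]
ee_rot: [[0.293, -0.956, 0.002], [-0.956, -0.293, 0.004], [-0.003, -0.003, -1.0]]
wrist_force: [-4.3, 7.4, 5.8]
gripper_width: 0.156
gripper_force: 30.0
```

```bash
python3 -m jog '0 0 0 4 0;0 1.6 -5.2 5 0;0 0 0 0 0';python3 -m jog '0 1.6 -5.2 4 0;0 0 0 0 0';python3 -m jog '0 1.6 -5.2 4 0;0 0 0 0 0';python3 -m jog '0 1.6 -5.2 4 0;0 0 0 0 0'
```

```text
time_s: 21.65
tcp_pos: [0.6359, 0.0772, 0.1607]
ee_rot: [[0.292, -0.956, 0.002], [-0.956, -0.292, -0.0], [0.001, -0.002, -1.0]]
wrist_force: [0.4, 0.5, 1.6]
gripper_width: 0.156
gripper_force: 30.0
time_s: 21.9
tcp_pos: [0.6373, 0.0725, 0.1647]
ee_rot: [[0.292, -0.956, 0.002], [-0.956, -0.292, 0.0], [0.0, -0.002, -1.0]]
wrist_force: [0.7, 2.6, 3.6]
gripper_width: 0.156
gripper_force: 30.0
time_s: 22.15
tcp_pos: [0.6386, 0.0676, 0.1683]
ee_rot: [[0.292, -0.956, 0.001], [-0.956, -0.292, 0.001], [-0.0, -0.001, -1.0]]
wrist_force: [-0.5, 4.0, 3.5]
gripper_width: 0.158
gripper_force: 30.0
time_s: 22.4
tcp_pos: [0.64, 0.0623, 0.1721]
ee_rot: [[0.292, -0.956, 0.001], [-0.956, -0.292, 0.0], [-0.0, -0.001, -1.0]]
wrist_force: [-0.5, 4.7, 2.5]
gripper_width: 0.156
gripper_force: 30.0
```

```bash
python3 -m jog '0 1.6 -5.2 3 0;0 0 0 0 0';python3 -m jog '0 1.6 -5.2 3 0;0 0 0 0 0';python3 -m jog '0 1.6 -5.2 2 0;0 0 0 0 0';python3 -m jog '0 1.6 -5.2 2 0;0 0 0 0 0'
python3 - <<'E'
from h import *
c=r.capture("scene"); save(c,"p5",(220,140,340,270),4.6)
E
```

```text
time_s: 22.65
tcp_pos: [0.6415, 0.0571, 0.1747]
ee_rot: [[0.292, -0.956, 0.0], [-0.956, -0.292, 0.0], [-0.0, -0.0, -1.0]]
wrist_force: [-0.5, 4.2, 1.9]
gripper_width: 0.159
gripper_force: 30.0
time_s: 22.9
tcp_pos: [0.643, 0.0517, 0.1776]
ee_rot: [[0.292, -0.956, -0.0], [-0.956, -0.292, -0.0], [0.0, 0.0, -1.0]]
wrist_force: [-1.0, 4.3, 1.7]
gripper_width: 0.157
gripper_force: 30.0
time_s: 23.15
tcp_pos: [0.6445, 0.0465, 0.1795]
ee_rot: [[0.292, -0.956, -0.0], [-0.956, -0.292, -0.0], [-0.0, 0.0, -1.0]]
wrist_force: [-0.3, 4.1, 0.3]
gripper_width: 0.161
gripper_force: 30.0
time_s: 23.4
tcp_pos: [0.6459, 0.0412, 0.1815]
ee_rot: [[0.292, -0.956, -0.001], [-0.956, -0.292, -0.0], [0.0, 0.001, -1.0]]
wrist_force: [0.2, 3.7, 1.1]
gripper_width: 0.156
gripper_force: 30.0
```

View pics/p5.png

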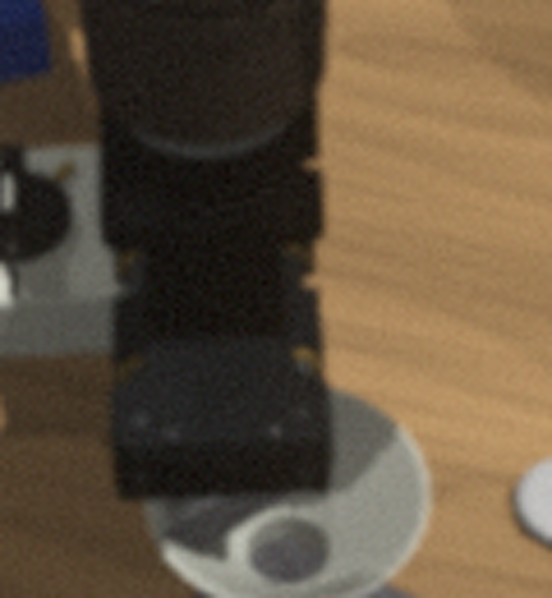

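```bash
python3 -m jog '0 1.6 -5.2 1 0;0 0 0 0 0';python3 -m jog '0 1.6 -5.2 0 0;0 0 0 0 0';python3 -m jog '0 1.2 -4 0 0;0 0 0 0 0;0 0 0 0 0';  python3 -m jog '0 -3 10 0 0;0 -3 10 0 0;0 -3 10 0 0;0 0 0 0 0;0 0 0 0 0'
python3 - <<'E'
from h import *
print(r.sense()['tcp_pos'])
c=r.capture("scene"); save(c,"p6",(220,140,340,270),4.6)
p=c["pixels"].astype(int); m=(p[...,0]>90)&(p[...,0]>1.8*p[...,1])&(p[...,0]>2.2*p[...,2]); ys,xs=np.nonzero(m[:330,200:480]); 
n,l,st,ce=cv2.connectedComponentsWithStats(m.astype(np.uint8)); print([(s[4],c2.round().tolist()) for s,c2 in zip(st[1:],ce[1:]) if s[4]>5])
E
```

```text
time_s: 23.7
tcp_pos: [0.6475, 0.036, 0.1829]
ee_rot: [[0.292, -0.956, -0.0], [-0.956, -0.292, -0.0], [0.0, 0.001, -1.0]]
wrist_force: [-2.2, 3.4, 2.5]
gripper_width: 0.159
gripper_force: 30.0
time_s: 23.95
tcp_pos: [0.6493, 0.0308, 0.1839]
ee_rot: [[0.292, -0.956, 0.0], [-0.956, -0.292, -0.0], [0.001, -0.0, -1.0]]
wrist_force: [-2.2, 4.5, 5.7]
gripper_width: 0.161
gripper_force: 30.0
time_s: 24.32
tcp_pos: [0.6506, 0.0268, 0.1844]
ee_rot: [[0.293, -0.956, 0.001], [-0.956, -0.293, -0.001], [0.001, -0.001, -1.0]]
wrist_force: [-2.0, 3.2, 7.6]
gripper_width: 0.155
gripper_force: 30.0
time_s: 24.95
tcp_pos: [0.6416, 0.0569, 0.1826]
ee_rot: [[0.292, -0.956, -0.0], [-0.956, -0.292, -0.0], [0.0, 0.0, -1.0]]
wrist_force: [-0.6, 0.7, -0.5]
gripper_width: 0.159
gripper_force: 30.0
[0.64159332 0.0569399  0.18264905]
[(np.int32(865), [138.0, 33.0]), (np.int32(152), [74.0, 70.0]), (np.int32(29), [542.0, 83.0]), (np.int32(114), [56.0, 90.0]), (np.int32(22), [555.0, 85.0]), (np.int32(1416), [409.0, 158.0]), (np.int32(7), [417.0, 389.0]), (np.int32(21), [413.0, 398.0]), (np.int32(12), [406.0, 399.0]), (np.int32(8), [444.0, 401.0]), (np.int32(325), [13.0, 414.0]), (np.int32(203), [425.0, 413.0]), (np.int32(6), [467.0, 410.0]), (np.int32(6), [465.0, 418.0]), (np.int32(6), [472.0, 418.0]), (np.int32(6), [491.0, 418.0])]
```

```bash
cat > pel.py <<'E'
from h import *
def pel(c,box,tag=""):
    h=cv2.cvtColor(c["pixels"],cv2.COLOR_RGB2HSV); m=(((h[...,0]<9)|(h[...,0]>174))&(h[...,1]>95)&(h[...,2]>45)).astype(np.uint8)
    q=np.zeros_like(m); x0,y0,x1,y1=box; q[y0:y1,x0:x1]=m[y0:y1,x0:x1]
    n,l,st,ce=cv2.connectedComponentsWithStats(q); print(tag,[(int(s[4]),a.round().tolist()) for s,a in zip(st[1:],ce[1:]) if s[4]>4])
if __name__=="__main__":
    import pickle
    pel(pickle.load(open("scene0.pkl","rb")),(230,170,470,400),"start")
    pel(r.capture("scene"),(230,170,470,400),"scene"); pel(r.capture("top"),(140,100,330,260),"top"); pel(pickle.load(open("top0.pkl","rb")),(140,100,330,260),"top0")
E
python3 pel.py
```

```text
start [(7, [329.0, 208.0]), (6, [335.0, 213.0]), (9, [402.0, 214.0]), (12, [411.0, 215.0]), (15, [408.0, 220.0]), (16, [375.0, 266.0]), (13, [384.0, 268.0])]
scene [(13, [403.0, 214.0]), (8, [411.0, 214.0]), (6, [406.0, 219.0]), (11, [375.0, 265.0]), (12, [385.0, 268.0])]
top []
top0 []
```

```bash
python3 -m jog '0 2 -6 0 0;0 -2 6 0 0;0 2 -6 0 0;0 -2 6 0 0;0 0 0 0 0'; python3 -m jog '0 0 0 50 0;0 0 0 0 9.7;0 0 0 0 9.7;0 0 0 0 9.7;0 0 0 0 9.7'; python3 -m jog '0 0 0 0 9.7;0 0 0 0 9.7;0 0 0 0 9.7;0 0 0 0 9.7;0 0 0 0 9.7'; python3 -m jog '0 0 0 0 0'; python3 pel.py
python3 - <<'E'
from h import *
c=r.capture("scene"); save(c,"p7",(220,140,340,270),4.6)
E
```

```text
time_s: 25.72
tcp_pos: [0.6415, 0.0574, 0.1827]
ee_rot: [[0.293, -0.956, -0.0], [-0.956, -0.293, 0.0], [-0.0, 0.0, -1.0]]
wrist_force: [0.6, 0.5, -0.3]
gripper_width: 0.157
gripper_force: 30.0
time_s: 26.35
tcp_pos: [0.6415, 0.0571, 0.2328]
ee_rot: [[0.83, -0.558, 0.0], [-0.558, -0.83, 0.0], [0.0, -0.0, -1.0]]
wrist_force: [1.4, -0.1, -0.7]
gripper_width: 0.159
gripper_force: 30.0
time_s: 26.98
tcp_pos: [0.6415, 0.0571, 0.2328]
ee_rot: [[0.968, 0.252, -0.0], [0.252, -0.968, 0.0], [-0.0, -0.0, -1.0]]
wrist_force: [-0.1, -0.2, 0.2]
gripper_width: 0.154
gripper_force: 30.0
time_s: 27.1
tcp_pos: [0.6415, 0.0571, 0.2328]
ee_rot: [[0.97, 0.245, 0.0], [0.245, -0.97, 0.0], [0.0, -0.0, -1.0]]
wrist_force: [0.7, 0.9, -1.6]
gripper_width: 0.157
gripper_force: 30.0
start [(7, [329.0, 208.0]), (6, [335.0, 213.0]), (9, [402.0, 214.0]), (12, [411.0, 215.0]), (15, [408.0, 220.0]), (16, [375.0, 266.0]), (13, [384.0, 268.0])]
scene [(16, [403.0, 214.0]), (14, [407.0, 219.0]), (9, [375.0, 265.0]), (16, [384.0, 267.0])]
top []
top0 []
```

View pics/p7.png

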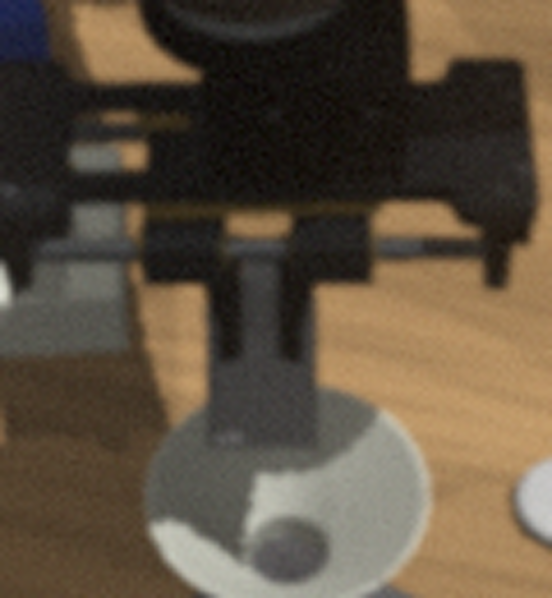

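```bash
python3 -m jog '0 0 0 -30 0;0 0 0 -27 0;0 -9.7 -2.5 0 0;0 -9.7 -2.5 0 0;0 -9.7 -2.5 0 0'; python3 -m jog '0 -9.7 -2.5 0 0;0 -9.7 -2.5 0 0;0 -9.7 -2.5 0 0'; python3 -m jog '0 -9.7 -2.5 0 0;0 -9.7 -2.5 0 0;0 -9.7 -2.5 0 0'; python3 -m jog '0 -9.7 -2.5 0 0;0 -6 -1.5 0 0;0 0 0 0 0'
```

```text
time_s: 27.88
tcp_pos: [0.6137, 0.0499, 0.178]
ee_rot: [[0.969, 0.247, 0.006], [0.247, -0.969, 0.002], [0.007, -0.0, -1.0]]
wrist_force: [2.4, 2.4, 1.4]
gripper_width: 0.154
gripper_force: 30.0
time_s: 28.25
tcp_pos: [0.5841, 0.0423, 0.1768]
ee_rot: [[0.969, 0.247, 0.004], [0.247, -0.969, 0.001], [0.004, -0.0, -1.0]]
wrist_force: [4.4, 2.3, 1.8]
gripper_width: 0.158
gripper_force: 30.0
time_s: 28.62
tcp_pos: [0.5535, 0.034, 0.1758]
ee_rot: [[0.969, 0.247, -0.0], [0.247, -0.969, -0.001], [-0.0, 0.0, -1.0]]
wrist_force: [2.8, 0.5, 2.1]
gripper_width: 0.158
gripper_force: 30.0
time_s: 29.0
tcp_pos: [0.5367, 0.0298, 0.1753]
ee_rot: [[0.969, 0.246, -0.004], [0.246, -0.969, -0.001], [-0.004, 0.0, -1.0]]
wrist_force: [-0.9, -0.1, -0.3]
gripper_width: 0.159
gripper_force: 30.0
```

```bash
python3 -m jog '0 0 0 -4 0;0 0 0 0 0'; python3 -m jog '0 0 0 -4 0;0 0 0 0 0';  python3 -m jog '0 0 0 -3 0;0 0 0 0 0'
python3 - <<'E'
from h import *
s=r.sense(); print(s['tcp_pos'],s['wrist_force'])
c=r.capture("scene"); save(c,"p8",(220,120,340,270),4)
E
```

```text
time_s: 29.25
tcp_pos: [0.536, 0.0297, 0.1696]
ee_rot: [[0.969, 0.246, -0.007], [0.246, -0.969, -0.002], [-0.008, -0.0, -1.0]]
wrist_force: [-2.3, -0.7, -1.0]
gripper_width: 0.16
gripper_force: 30.0
time_s: 29.5
tcp_pos: [0.5361, 0.0296, 0.1667]
ee_rot: [[0.969, 0.247, -0.007], [0.247, -0.969, -0.002], [-0.007, 0.0, -1.0]]
wrist_force: [-5.4, -1.2, 1.9]
gripper_width: 0.165
gripper_force: 30.0
time_s: 29.75
tcp_pos: [0.5356, 0.029, 0.1653]
ee_rot: [[0.969, 0.247, -0.007], [0.247, -0.969, -0.003], [-0.008, 0.001, -1.0]]
wrist_force: [-9.9, -1.7, 10.3]
gripper_width: 0.157
gripper_force: 30.0
[0.53564114 0.02901351 0.1652827 ] [-9.93125044 -1.66718939 10.26824332]
```

```bash
python3 -m jog '0 -2 0 50 0;0 3.5 -30.7 0 -10;0 3.5 -30.7 0 -10;0 3.5 -30.7 0 -10;0 3.5 -30.7 0 -10'; python3 -m jog '0 3.5 -30.7 0 -10;0 3.5 -30.7 0 -10;0 3.5 -30.7 0 -10;0 3.5 -30.7 0 -10;0 3.5 -30.7 0 -10'; python3 -m jog '0 3.5 -30.7 0 -10;0 3.5 -30.7 0 -10;0 0 0 0 0; 0 0 0 -50 0; 0 0 0 -40 0'; python3 -m jog '0 0 0 0 0;0 0 0 0 0'
```

```text
time_s: 30.42
tcp_pos: [0.5513, -0.0932, 0.2144]
ee_rot: [[0.898, -0.439, 0.001], [-0.439, -0.898, 0.0], [0.001, -0.001, -1.0]]
wrist_force: [-0.4, 0.1, -0.2]
gripper_width: 0.159
gripper_force: 30.0
time_s: 31.05
tcp_pos: [0.5688, -0.2469, 0.2141]
ee_rot: [[0.241, -0.971, 0.001], [-0.971, -0.241, -0.0], [0.0, -0.001, -1.0]]
wrist_force: [0.1, -0.5, -0.9]
gripper_width: 0.159
gripper_force: 30.0
time_s: 31.68
tcp_pos: [0.5751, -0.3065, 0.1231]
ee_rot: [[-0.098, -0.995, 0.0], [-0.995, 0.098, 0.001], [-0.001, -0.0, -1.0]]
wrist_force: [0.0, -0.2, -1.4]
gripper_width: 0.159
gripper_force: 30.0
time_s: 31.92
tcp_pos: [0.5765, -0.3074, 0.1265]
ee_rot: [[-0.098, -0.995, 0.003], [-0.995, 0.098, -0.002], [0.001, -0.003, -1.0]]
wrist_force: [0.5, -0.1, -0.5]
gripper_width: 0.155
gripper_force: 30.0
```

```bash
python3 -m jog '0 0 -1 -40 0;0 0 0 -20 0;0 0 0 0 0';  python3 -m jog '0 0 0 -10 0;0 0 0 0 0'; python3 -m jog '0 0 0 -6 0;0 0 0 0 0';python3 -m jog '0 0 0 -6 0;0 0 0 0 0'
```

```text
time_s: 32.3
tcp_pos: [0.5756, -0.3082, 0.0654]
ee_rot: [[-0.099, -0.995, 0.0], [-0.995, 0.099, -0.0], [0.0, -0.001, -1.0]]
wrist_force: [0.3, -0.1, -1.5]
gripper_width: 0.16
gripper_force: 30.0
time_s: 32.55
tcp_pos: [0.5754, -0.3082, 0.0554]
ee_rot: [[-0.1, -0.995, 0.001], [-0.995, 0.1, -0.0], [0.0, -0.001, -1.0]]
wrist_force: [-0.4, 0.8, -0.0]
gripper_width: 0.154
gripper_force: 30.0
time_s: 32.8
tcp_pos: [0.577, -0.3085, 0.0511]
ee_rot: [[-0.098, -0.995, 0.004], [-0.995, 0.098, -0.002], [0.001, -0.004, -1.0]]
wrist_force: [0.7, 0.8, 4.7]
gripper_width: 0.155
gripper_force: 30.0
time_s: 33.05
tcp_pos: [0.5776, -0.3083, 0.0454]
ee_rot: [[-0.098, -0.995, 0.006], [-0.995, 0.098, -0.002], [0.001, -0.006, -1.0]]
wrist_force: [0.3, 3.0, 4.9]
gripper_width: 0.157
gripper_force: 30.0
```

```bash
python3 -m jog '0 0 0 -3 0;0 0 0 0 0;0.35 0 0 0 0;0.35 0 0 0 0;0.35 0 0 0 0'; python3 -m jog '0.35 0 0 0 0;0.35 0 0 0 0;0.35 0 0 40 0;0.5 0 0 60 0;0.5 0 0 60 0'; python3 -m jog '0.5 -3 59.5 0 4;0.5 -3 59.5 0 4;0.5 -3 59.5 0 4;0.5 -3 59.5 0 4;0.5 -3 59.5 0 4'; python3 -m jog '0.5 -3 59.5 0 4;0.5 -3 59.5 0 4;0.5 -3 59.5 0 4;0.5 -3 59.5 0 1.8;0.5 -3 59.5 0 0'; python3 -m jog '0.5 0 0 0 0;0.5 0 0 0 0'; python3 pel.py
python3 - <<'E'
from h import *
c=r.capture("top"); c2=r.capture("scene")
np.set_printoptions(precision=4,suppress=True)
s=r.sense(); print(s['tcp_pos'],np.degrees(np.arctan2(s['ee_rot'][1,0],s['ee_rot'][0,0])))
a=cv2.resize(c["pixels"][150:250,370:440],(420,600))[:,:,::-1]; b=cv2.resize(c2["pixels"][160:240,90:140],(375,600))[:,:,::-1]
cv2.imwrite("pics/tr1.png",np.hstack([a,b]))
E
```

```text
time_s: 33.67
tcp_pos: [0.5748, -0.3084, 0.0395]
ee_rot: [[-0.1, -0.995, -0.001], [-0.995, 0.1, 0.0], [-0.0, 0.001, -1.0]]
wrist_force: [0.3, 0.5, -0.1]
gripper_width: 0.333
gripper_force: 0.0
time_s: 34.3
tcp_pos: [0.5748, -0.3082, 0.2012]
ee_rot: [[-0.1, -0.995, -0.001], [-0.995, 0.1, 0.0], [0.0, 0.001, -1.0]]
wrist_force: [0.1, -0.3, -1.4]
gripper_width: 0.471
gripper_force: 0.0
time_s: 34.92
tcp_pos: [0.5597, -0.009, 0.2]
ee_rot: [[0.249, -0.969, 0.001], [-0.969, -0.249, 0.0], [0.0, -0.001, -1.0]]
wrist_force: [1.5, -0.8, 0.0]
gripper_width: 0.501
gripper_force: 0.0
time_s: 35.55
tcp_pos: [0.5447, 0.2887, 0.1999]
ee_rot: [[0.471, -0.882, 0.0], [-0.882, -0.471, 0.0], [-0.0, -0.0, -1.0]]
wrist_force: [0.4, -0.4, 0.2]
gripper_width: 0.497
gripper_force: 0.0
time_s: 35.8
tcp_pos: [0.5447, 0.2867, 0.1994]
ee_rot: [[0.471, -0.882, -0.001], [-0.882, -0.471, -0.001], [0.0, 0.001, -1.0]]
wrist_force: [0.3, -0.8, -0.9]
gripper_width: 0.503
gripper_force: 0.0
start [(7, [329.0, 208.0]), (6, [335.0, 213.0]), (9, [402.0, 214.0]), (12, [411.0, 215.0]), (15, [408.0, 220.0]), (16, [375.0, 266.0]), (13, [384.0, 268.0])]
scene [(14, [403.0, 214.0]), (5, [406.0, 219.0]), (7, [407.0, 223.0]), (15, [375.0, 266.0]), (19, [385.0, 268.0])]
top []
top0 []
[0.5453 0.2855 0.2   ] -62.01680025970822
```

```bash
python3 -m jog '0.4 4.3 3.4 -60 0;0.4 0 0 -60 0;0.4 0 0 -30 0;0.4 0 0 0 0;0.4 0 0 0 0'; python3 -m jog '0.4 0 0 -10 0;0.4 0 0 0 0;0 0 0 0 0;0 0 0 0 0;0 0 0 0 0'; python3 -m jog '0 0 0 0 0;0 0 0 0 0;0 0 0 0 0'
```

```text
time_s: 36.62
tcp_pos: [0.5507, 0.2904, 0.0515]
ee_rot: [[0.47, -0.882, 0.003], [-0.882, -0.47, 0.002], [-0.0, -0.003, -1.0]]
wrist_force: [0.5, 0.7, -0.3]
gripper_width: 0.398
gripper_force: 0.0
time_s: 37.25
tcp_pos: [0.5494, 0.2902, 0.0399]
ee_rot: [[0.471, -0.882, 0.0], [-0.882, -0.471, 0.0], [-0.0, -0.0, -1.0]]
wrist_force: [-1.0, -0.6, 0.4]
gripper_width: 0.157
gripper_force: 30.0
time_s: 37.62
tcp_pos: [0.5494, 0.2903, 0.0399]
ee_rot: [[0.471, -0.882, 0.0], [-0.882, -0.471, 0.0], [-0.0, -0.0, -1.0]]
wrist_force: [-0.9, -0.0, 1.4]
gripper_width: 0.156
gripper_force: 30.0
```

```bash
python3 -m jog '0 0 0 40 0;0 0 0 60 0;0 0 0 60 0;0 -12 -22 0 -1.6;0 -21 -45 0 -1.6'; python3 -m jog '0 -21 -45 0 -1.6;0 -21 -45 0 -1.6;0 -21 -45 0 -1.6;0 -21 -45 0 -1.6;0 -15 -30 0 -1.6'; python3 -m jog '0 -6 -4 0 0;0 0 0 0 0;0 0 0 0 0'
```

```text
time_s: 38.25
tcp_pos: [0.5164, 0.2235, 0.1999]
ee_rot: [[0.421, -0.907, 0.001], [-0.907, -0.421, 0.001], [-0.001, -0.001, -1.0]]
wrist_force: [-0.4, -0.8, -1.4]
gripper_width: 0.157
gripper_force: 30.0
time_s: 38.88
tcp_pos: [0.4158, 0.0114, 0.1996]
ee_rot: [[0.289, -0.957, -0.001], [-0.957, -0.289, 0.0], [-0.0, 0.0, -1.0]]
wrist_force: [0.8, -0.2, -0.8]
gripper_width: 0.159
gripper_force: 30.0
time_s: 39.25
tcp_pos: [0.4121, 0.01, 0.1998]
ee_rot: [[0.291, -0.957, 0.0], [-0.957, -0.291, 0.0], [-0.0, -0.001, -1.0]]
wrist_force: [-0.5, -0.3, -0.5]
gripper_width: 0.159
gripper_force: 30.0
```

```bash
python3 -m jog '0 0 0 -60 0;0 0 0 -60 0;0 0 0 -33 0;0 0 0 0 0;0 3 -11 0 0'; python3 -m jog '0 1 -3 0 0;0 0 0 0 0';python3 -m jog '0 1 -3 1 0;0 0 0 0 0;0 0 0 4 0;0 0 0 0 0';  python3 -m jog '0 0.6 -2 4 0;0 0.6 -2 4 0;0 0.7 -2.3 4 0;0 0 0 0 0'
```

```text
time_s: 39.88
tcp_pos: [0.416, -0.001, 0.0477]
ee_rot: [[0.293, -0.956, 0.002], [-0.956, -0.293, 0.001], [0.0, -0.002, -1.0]]
wrist_force: [0.5, 0.1, -0.6]
gripper_width: 0.16
gripper_force: 30.0
time_s: 40.12
tcp_pos: [0.4169, -0.0035, 0.0485]
ee_rot: [[0.289, -0.957, 0.005], [-0.957, -0.289, 0.004], [-0.002, -0.006, -1.0]]
wrist_force: [-4.3, 9.1, 1.6]
gripper_width: 0.158
gripper_force: 30.0
time_s: 40.62
tcp_pos: [0.4174, -0.0066, 0.0535]
ee_rot: [[0.289, -0.957, 0.004], [-0.957, -0.289, 0.003], [-0.002, -0.005, -1.0]]
wrist_force: [-4.2, 8.6, 1.1]
gripper_width: 0.157
gripper_force: 30.0
time_s: 41.12
tcp_pos: [0.4192, -0.0139, 0.0647]
ee_rot: [[0.29, -0.957, 0.003], [-0.957, -0.29, 0.001], [-0.0, -0.003, -1.0]]
wrist_force: [-1.4, 6.0, 2.2]
gripper_width: 0.162
gripper_force: 30.0
```

```bash
python3 -m jog '0 0.7 -2.3 3 0;0 0.7 -2.3 3 0;0 0.7 -2.3 3 0;0 0 0 0 0'; python3 -m jog '0 0.5 -1.5 1 0;0 0 0 0 0'; python3 -m jog '0 -1.5 4.8 0 0; 0 -6 20 20 0;0 -6 20 40 0;0 0 0 45 0; 0 15 6 43 0'; python3 -m jog '0 35 12 0 0;0 35 12 0 0;0 35 12 0 0;0 35 12 0 0;0 35 12 0 0'; python3 -m jog '0 20 6 0 0; 0 10 1 0 0; 0 0 0 0 0;0 0 0 0 0'; python3 pel.py
```

```text
time_s: 41.62
tcp_pos: [0.421, -0.0211, 0.0732]
ee_rot: [[0.29, -0.957, 0.001], [-0.957, -0.29, 0.0], [0.0, -0.001, -1.0]]
wrist_force: [0.2, 3.9, 0.2]
gripper_width: 0.156
gripper_force: 30.0
time_s: 41.88
tcp_pos: [0.4214, -0.0222, 0.0741]
ee_rot: [[0.29, -0.957, 0.001], [-0.957, -0.29, 0.001], [-0.0, -0.001, -1.0]]
wrist_force: [-1.3, 6.4, -0.1]
gripper_width: 0.157
gripper_force: 30.0
time_s: 42.5
tcp_pos: [0.421, 0.0274, 0.2231]
ee_rot: [[0.291, -0.957, -0.001], [-0.957, -0.291, -0.002], [0.001, 0.002, -1.0]]
wrist_force: [1.5, 1.1, -1.6]
gripper_width: 0.159
gripper_force: 30.0
time_s: 43.12
tcp_pos: [0.5979, 0.0877, 0.2211]
ee_rot: [[0.29, -0.957, -0.002], [-0.957, -0.29, -0.002], [0.001, 0.003, -1.0]]
wrist_force: [-0.7, 0.4, -0.3]
gripper_width: 0.161
gripper_force: 30.0
time_s: 43.62
tcp_pos: [0.6265, 0.0948, 0.2219]
ee_rot: [[0.29, -0.957, -0.001], [-0.957, -0.29, -0.0], [0.0, 0.001, -1.0]]
wrist_force: [-0.3, -0.1, -1.2]
gripper_width: 0.154
gripper_force: 30.0
start [(7, [329.0, 208.0]), (6, [335.0, 213.0]), (9, [402.0, 214.0]), (12, [411.0, 215.0]), (15, [408.0, 220.0]), (16, [375.0, 266.0]), (13, [384.0, 268.0])]
scene [(9, [402.0, 213.0]), (9, [412.0, 215.0]), (6, [406.0, 219.0])]
top []
top0 []
```

```bash
python3 -m jog '0 3 -1 -40 0;0 0 0 -30 0;0 0 0 0 0;0 0 0 0 0'; python3 -m jog '0 1.7 -5.7 0 0;0 1.2 -3 0 0;0 0 0 0 0'; python3 -m jog '0 0.6 -1.9 0 0;0 0 0 0 0';python3 -m jog '0 0 0 4 0;0 1.6 -5.2 5 0;0 0 0 0 0';python3 -m jog '0 1.6 -5.2 4 0;0 0 0 0 0';python3 -m jog '0 1.6 -5.2 4 0;0 0 0 0 0'
```

```text
time_s: 44.22
tcp_pos: [0.6302, 0.0942, 0.1523]
ee_rot: [[0.29, -0.957, 0.0], [-0.957, -0.29, 0.0], [-0.0, -0.0, -1.0]]
wrist_force: [-0.6, -1.3, -1.3]
gripper_width: 0.159
gripper_force: 30.0
time_s: 44.6
tcp_pos: [0.633, 0.0877, 0.1538]
ee_rot: [[0.29, -0.957, 0.001], [-0.957, -0.29, 0.004], [-0.003, -0.002, -1.0]]
wrist_force: [-4.7, 6.9, 6.3]
gripper_width: 0.155
gripper_force: 30.0
time_s: 44.85
tcp_pos: [0.6336, 0.0862, 0.1544]
ee_rot: [[0.291, -0.957, 0.002], [-0.957, -0.291, 0.004], [-0.004, -0.003, -1.0]]
wrist_force: [-6.0, 7.5, 8.7]
gripper_width: 0.158
gripper_force: 30.0
time_s: 45.22
tcp_pos: [0.6364, 0.0782, 0.1622]
ee_rot: [[0.29, -0.957, 0.003], [-0.957, -0.29, 0.001], [0.0, -0.003, -1.0]]
wrist_force: [-2.6, 3.3, 3.6]
gripper_width: 0.152
gripper_force: 30.0
time_s: 45.48
tcp_pos: [0.6376, 0.0734, 0.1654]
ee_rot: [[0.29, -0.957, 0.001], [-0.957, -0.29, 0.001], [-0.001, -0.002, -1.0]]
wrist_force: [-0.9, 4.8, 4.2]
gripper_width: 0.159
gripper_force: 30.0
time_s: 45.72
tcp_pos: [0.639, 0.0681, 0.169]
ee_rot: [[0.29, -0.957, 0.001], [-0.957, -0.29, 0.0], [-0.0, -0.001, -1.0]]
wrist_force: [-1.0, 4.0, 2.7]
gripper_width: 0.159
gripper_force: 30.0
```

Same signature as the first pour; continue identically.

```bash
python3 -m jog '0 1.6 -5.2 4 0;0 0 0 0 0;0 1.6 -5.2 3 0;0 0 0 0 0';python3 -m jog '0 1.6 -5.2 3 0;0 0 0 0 0;0 1.6 -5.2 2 0;0 0 0 0 0';python3 -m jog '0 1.6 -5.2 2 0;0 0 0 0 0;0 1.6 -5.2 1 0;0 0 0 0 0'; python3 -m jog '0 1.6 -5.2 0 0;0 0 0 0 0;0 1.2 -4 0 0;0 0 0 0 0;0 0 0 0 0';  python3 -m jog '0 -3 10 0 0;0 -3 10 0 0;0 -3 10 0 0;0 0 0 0 0;0 0 0 0 0';python3 -m jog '0 2 -6 0 0;0 -2 6 0 0;0 2 -6 0 0;0 -2 6 0 0;0 0 0 0 0'; python3 -m jog '0 0 0 50 0;0 0 0 0 9.7;0 0 0 0 9.7;0 0 0 0 9.7;0 0 0 0 9.7'; python3 -m jog '0 0 0 0 9.7;0 0 0 0 9.7;0 0 0 0 9.7;0 0 0 0 9.7;0 0 0 0 9.7'; python3 -m jog '0 0 0 0 0'
python3 - <<'E'
from h import *
from pel import pel
c=r.capture("scene"); save(c,"p9",(220,140,340,280),4)
pel(c,(220,170,470,400))
E
```

```text
time_s: 46.22
tcp_pos: [0.6419, 0.0576, 0.1756]
ee_rot: [[0.29, -0.957, -0.0], [-0.957, -0.29, -0.0], [0.0, 0.0, -1.0]]
wrist_force: [-0.1, 4.2, 2.2]
gripper_width: 0.157
gripper_force: 30.0
time_s: 46.72
tcp_pos: [0.6448, 0.047, 0.1806]
ee_rot: [[0.29, -0.957, -0.001], [-0.957, -0.29, -0.0], [0.0, 0.001, -1.0]]
wrist_force: [-1.3, 3.0, 1.1]
gripper_width: 0.156
gripper_force: 30.0
time_s: 47.22
tcp_pos: [0.648, 0.0367, 0.184]
ee_rot: [[0.29, -0.957, -0.001], [-0.957, -0.29, -0.0], [0.0, 0.001, -1.0]]
wrist_force: [-2.4, 4.0, 2.8]
gripper_width: 0.153
gripper_force: 30.0
time_s: 47.85
tcp_pos: [0.6511, 0.0274, 0.1853]
ee_rot: [[0.291, -0.957, 0.001], [-0.957, -0.291, -0.001], [0.001, -0.001, -1.0]]
wrist_force: [-2.6, 4.1, 6.8]
gripper_width: 0.156
gripper_force: 30.0
time_s: 48.48
tcp_pos: [0.6421, 0.0577, 0.1837]
ee_rot: [[0.291, -0.957, -0.0], [-0.957, -0.291, -0.0], [0.0, 0.0, -1.0]]
wrist_force: [-0.4, 0.1, -0.5]
gripper_width: 0.16
gripper_force: 30.0
time_s: 49.1
tcp_pos: [0.642, 0.058, 0.1837]
ee_rot: [[0.291, -0.957, -0.0], [-0.957, -0.291, 0.0], [-0.0, 0.0, -1.0]]
wrist_force: [-0.4, -0.2, -0.3]
gripper_width: 0.157
gripper_force: 30.0
time_s: 49.72
tcp_pos: [0.642, 0.0578, 0.2338]
ee_rot: [[0.829, -0.559, 0.0], [-0.559, -0.829, 0.0], [0.0, -0.0, -1.0]]
wrist_force: [-0.2, -0.3, -0.4]
gripper_width: 0.158
gripper_force: 30.0
time_s: 50.35
tcp_pos: [0.6421, 0.0578, 0.2338]
ee_rot: [[0.968, 0.251, 0.0], [0.251, -0.968, 0.0], [0.0, -0.0, -1.0]]
wrist_force: [-0.1, -0.4, -0.9]
gripper_width: 0.158
gripper_force: 30.0
time_s: 50.48
tcp_pos: [0.6421, 0.0578, 0.2337]
ee_rot: [[0.97, 0.243, 0.0], [0.243, -0.97, 0.0], [0.0, -0.0, -1.0]]
wrist_force: [-0.2, 0.4, -0.6]
gripper_width: 0.155
gripper_force: 30.0
 [(10, [403.0, 214.0]), (10, [408.0, 222.0])]
```

```bash
python3 -m jog '0 0 0 -30 0;0 0 0 -27 0;0 -9.7 -2.5 0 0;0 -9.7 -2.5 0 0;0 -9.7 -2.5 0 0'; python3 -m jog '0 -9.7 -2.5 0 0;0 -9.7 -2.5 0 0;0 -9.7 -2.5 0 0'; python3 -m jog '0 -9.7 -2.5 0 0;0 -9.7 -2.5 0 0;0 -9.7 -2.5 0 0'; python3 -m jog '0 -9.7 -2.5 0 0;0 -6 -1.5 0 0;0 0 0 -4 0;0 0 0 -4 0;0 0 0 0 0'; python3 -m jog '0 -2 0 50 0;0 -1.8 -30.2 0 -10;0 -1.8 -30.2 0 -10;0 -1.8 -30.2 0 -10;0 -1.8 -30.2 0 -10'; python3 -m jog '0 -1.8 -30.2 0 -10;0 -1.8 -30.2 0 -10;0 -1.8 -30.2 0 -10;0 -1.8 -30.2 0 -10;0 -1.8 -30.2 0 -10'; python3 -m jog '0 -1.8 -30.2 0 -10;0 -1.8 -30.2 0 -10;0 0 0 0 0; 0 0 0 -50 0; 0 0 0 -40 0'; python3 -m jog '0 0 0 0 0;0 0 0 0 0'
```

```text
time_s: 51.15
tcp_pos: [0.6148, 0.0509, 0.1794]
ee_rot: [[0.969, 0.245, 0.008], [0.245, -0.969, 0.002], [0.008, -0.0, -1.0]]
wrist_force: [2.6, 3.1, 2.4]
gripper_width: 0.159
gripper_force: 30.0
time_s: 51.52
tcp_pos: [0.5844, 0.043, 0.1777]
ee_rot: [[0.969, 0.245, 0.004], [0.245, -0.969, 0.001], [0.004, -0.0, -1.0]]
wrist_force: [2.9, 1.7, 1.9]
gripper_width: 0.157
gripper_force: 30.0
time_s: 51.9
tcp_pos: [0.554, 0.0346, 0.1768]
ee_rot: [[0.97, 0.245, -0.0], [0.245, -0.97, -0.001], [-0.001, 0.0, -1.0]]
wrist_force: [3.2, 0.7, 2.6]
gripper_width: 0.156
gripper_force: 30.0
time_s: 52.52
tcp_pos: [0.5368, 0.0299, 0.1685]
ee_rot: [[0.97, 0.244, -0.005], [0.244, -0.97, -0.002], [-0.006, 0.001, -1.0]]
wrist_force: [-1.0, -1.5, 5.8]
gripper_width: 0.162
gripper_force: 30.0
time_s: 53.15
tcp_pos: [0.5269, -0.0907, 0.2167]
ee_rot: [[0.897, -0.441, -0.008], [-0.441, -0.897, 0.0], [-0.007, 0.003, -1.0]]
wrist_force: [0.4, 0.4, -0.7]
gripper_width: 0.156
gripper_force: 30.0
time_s: 53.78
tcp_pos: [0.518, -0.241, 0.2166]
ee_rot: [[0.238, -0.971, -0.008], [-0.971, -0.238, 0.002], [-0.004, 0.007, -1.0]]
wrist_force: [0.3, -0.0, -0.2]
gripper_width: 0.161
gripper_force: 30.0
time_s: 54.4
tcp_pos: [0.5149, -0.2996, 0.1262]
ee_rot: [[-0.101, -0.995, -0.005], [-0.995, 0.101, 0.003], [-0.002, 0.005, -1.0]]
wrist_force: [-0.4, -0.1, -0.6]
gripper_width: 0.158
gripper_force: 30.0
time_s: 54.65
tcp_pos: [0.5178, -0.301, 0.1299]
ee_rot: [[-0.1, -0.995, 0.0], [-0.995, 0.1, -0.001], [0.001, -0.001, -1.0]]
wrist_force: [0.3, 0.5, 0.0]
gripper_width: 0.159
gripper_force: 30.0
```

```bash
python3 -m jog '0 -2 -2 -40 0;0 0 0 -25 0;0 0 0 0 0';  python3 -m jog '0 0 0 -10 0;0 0 0 0 0'; python3 -m jog '0 0 0 -6 0;0 0 0 0 0';python3 -m jog '0 0 0 -5 0;0 0 0 0 0';python3 -m jog '0 0 0 -2 0;0 0 0 0 0'
```

```text
time_s: 55.02
tcp_pos: [0.5151, -0.3028, 0.0639]
ee_rot: [[-0.101, -0.995, -0.001], [-0.995, 0.101, 0.0], [-0.0, 0.001, -1.0]]
wrist_force: [0.3, -0.1, -0.6]
gripper_width: 0.157
gripper_force: 30.0
time_s: 55.28
tcp_pos: [0.5157, -0.3031, 0.0545]
ee_rot: [[-0.101, -0.995, 0.001], [-0.995, 0.101, -0.0], [0.0, -0.001, -1.0]]
wrist_force: [0.1, 0.2, -0.1]
gripper_width: 0.155
gripper_force: 30.0
time_s: 55.52
tcp_pos: [0.5163, -0.3033, 0.0486]
ee_rot: [[-0.101, -0.995, 0.002], [-0.995, 0.101, -0.001], [0.001, -0.002, -1.0]]
wrist_force: [0.7, 0.0, 2.1]
gripper_width: 0.156
gripper_force: 30.0
time_s: 55.78
tcp_pos: [0.5167, -0.303, 0.044]
ee_rot: [[-0.1, -0.995, 0.003], [-0.995, 0.1, -0.001], [0.001, -0.003, -1.0]]
wrist_force: [1.2, 3.2, 4.3]
gripper_width: 0.157
gripper_force: 30.0
time_s: 56.02
tcp_pos: [0.5168, -0.3029, 0.0423]
ee_rot: [[-0.1, -0.995, 0.003], [-0.995, 0.1, -0.001], [0.001, -0.003, -1.0]]
wrist_force: [0.6, 3.9, 6.2]
gripper_width: 0.161
gripper_force: 30.0
```

```bash
python3 -m jog '0.35 0 0 0 0;0.35 0 0 0 0;0.35 0 0 0 0;0.35 0 0 0 0;0.35 0 0 40 0'; python3 -m jog '0.5 0 0 60 0;0.5 0 0 60 0;0.5 -13 61 0 10;0.5 -13 61 0 10;0.5 -13 61 0 10'; python3 pel.py; python3 -m jog '0.5 -13 61 0 10;0.5 -13 61 0 10;0.5 -13 61 0 10;0.5 -13 61 0 10;0.5 -13 61 0 10'; python3 -m jog '0.4 -13 61 0 10;0.4 -13 61 0 10;0.4 0 0 0 0;0.4 0 0 0 0;0.4 0 0 0 0'; python3 pel.py;  python3 - <<'E'
from h import *
s=r.sense(); print(s['tcp_pos'],np.degrees(np.arctan2(s['ee_rot'][1,0],s['ee_rot'][0,0])))
E
```

```text
time_s: 56.65
tcp_pos: [0.5127, -0.3023, 0.0778]
ee_rot: [[-0.102, -0.995, -0.008], [-0.995, 0.102, 0.003], [-0.002, 0.008, -1.0]]
wrist_force: [-0.5, 0.6, 0.9]
gripper_width: 0.351
gripper_force: 0.0
time_s: 57.28
tcp_pos: [0.4756, -0.1187, 0.2009]
ee_rot: [[0.414, -0.91, 0.001], [-0.91, -0.414, 0.0], [0.0, -0.001, -1.0]]
wrist_force: [1.1, 0.5, -0.1]
gripper_width: 0.498
gripper_force: 0.0
start [(7, [329.0, 208.0]), (6, [335.0, 213.0]), (9, [402.0, 214.0]), (12, [411.0, 215.0]), (15, [408.0, 220.0]), (16, [375.0, 266.0]), (13, [384.0, 268.0])]
scene [(5, [404.0, 214.0]), (14, [407.0, 221.0])]
top []
top0 []
time_s: 58.0
tcp_pos: [0.411, 0.1865, 0.2011]
ee_rot: [[0.963, -0.268, 0.001], [-0.268, -0.963, 0.0], [0.001, -0.001, -1.0]]
wrist_force: [1.7, -0.0, -0.4]
gripper_width: 0.498
gripper_force: 0.0
time_s: 58.62
tcp_pos: [0.3856, 0.3057, 0.2007]
ee_rot: [[0.998, 0.071, -0.0], [0.071, -0.998, -0.0], [-0.0, 0.0, -1.0]]
wrist_force: [0.4, -0.4, 1.0]
gripper_width: 0.399
gripper_force: 0.0
start [(7, [329.0, 208.0]), (6, [335.0, 213.0]), (9, [402.0, 214.0]), (12, [411.0, 215.0]), (15, [408.0, 220.0]), (16, [375.0, 266.0]), (13, [384.0, 268.0])]
scene [(8, [403.0, 213.0]), (11, [411.0, 216.0]), (7, [407.0, 219.0])]
top []
top0 []
[0.38572526 0.30577265 0.20087372] 4.052975782000908
```

```bash
python3 -m jog '0.4 0.5 3.4 -60 0.8;0.4 0 0 -60 0;0.4 0 0 -30 0;0.4 0 0 0 0;0.4 0 0 0 0'; python3 -m jog '0.4 0 0 -10 0;0.4 0 0 0 0;0 0 0 0 0;0 0 0 0 0;0 0 0 0 0'; python3 -m jog '0 0 0 0 0;0 0 0 0 0;0 0 0 0 0'
```

```text
time_s: 59.35
tcp_pos: [0.3868, 0.311, 0.0522]
ee_rot: [[0.996, 0.086, 0.002], [0.086, -0.996, 0.002], [0.002, -0.002, -1.0]]
wrist_force: [-0.3, -0.1, 0.1]
gripper_width: 0.4
gripper_force: 0.0
time_s: 59.98
tcp_pos: [0.3858, 0.3104, 0.0409]
ee_rot: [[0.996, 0.087, 0.0], [0.087, -0.996, 0.0], [0.0, -0.0, -1.0]]
wrist_force: [-0.2, -0.2, 1.0]
gripper_width: 0.16
gripper_force: 30.0
time_s: 60.35
tcp_pos: [0.3858, 0.3104, 0.0409]
ee_rot: [[0.996, 0.087, 0.0], [0.087, -0.996, 0.0], [0.0, -0.0, -1.0]]
wrist_force: [0.1, -0.1, 2.9]
gripper_width: 0.159
gripper_force: 30.0
```

```bash
python3 -m jog '0 0 0 40 0;0 0 0 60 0;0 0 0 60 0;0 2.6 -15 0 -5;0 2.6 -30 0 -8'; python3 -m jog '0 2.6 -30 0 -8;0 2.6 -30 0 -8;0 2.6 -30 0 -8;0 2.6 -30 0 -8;0 2.6 -30 0 -8'; python3 -m jog '0 2.6 -30 0 -8;0 2.6 -30 0 -8;0 2.6 -30 0 -8;0 2.6 -15 0 -1;0 0 0 0 0';python3 -m jog '0 0 0 0 0;0 0 0 0 0'; python3 pel.py
```

```text
time_s: 60.98
tcp_pos: [0.391, 0.2656, 0.2012]
ee_rot: [[0.99, -0.143, 0.001], [-0.143, -0.99, 0.002], [0.0, -0.002, -1.0]]
wrist_force: [0.1, 0.4, -0.9]
gripper_width: 0.164
gripper_force: 30.0
time_s: 61.6
tcp_pos: [0.4037, 0.1143, 0.2004]
ee_rot: [[0.665, -0.747, -0.001], [-0.747, -0.665, 0.0], [-0.0, 0.0, -1.0]]
wrist_force: [-0.0, 0.2, 0.0]
gripper_width: 0.157
gripper_force: 30.0
time_s: 62.22
tcp_pos: [0.4141, 0.0096, 0.2003]
ee_rot: [[0.29, -0.957, -0.001], [-0.957, -0.29, 0.0], [-0.0, 0.001, -1.0]]
wrist_force: [0.4, 0.5, -1.5]
gripper_width: 0.162
gripper_force: 30.0
time_s: 62.48
tcp_pos: [0.4144, 0.0109, 0.2007]
ee_rot: [[0.293, -0.956, -0.0], [-0.956, -0.293, 0.0], [-0.0, -0.0, -1.0]]
wrist_force: [0.3, 0.6, -0.6]
gripper_width: 0.161
gripper_force: 30.0
start [(7, [329.0, 208.0]), (6, [335.0, 213.0]), (9, [402.0, 214.0]), (12, [411.0, 215.0]), (15, [408.0, 220.0]), (16, [375.0, 266.0]), (13, [384.0, 268.0])]
scene []
top []
top0 []
```

Pre-tilt against the controller's side as before.

```bash
python3 -m jog '0 -2 0 -60 0;0 0 0 -60 0;0 0 0 -33 0;0 0 0 0 0;0 3 -11 0 0'; python3 -m jog '0 1 -4 0 0;0 0 0 0 0';python3 -m jog '0 1 -3 1 0;0 0 0 0 0;0 0 0 4 0;0 0 0 0 0';  python3 -m jog '0 0.6 -2 4 0;0 0.6 -2 4 0;0 0.7 -2.3 4 0;0 0 0 0 0'; python3 -m jog '0 0.7 -2.3 3 0;0 0.7 -2.3 3 0;0 0.7 -2.3 3 0;0 0 0 0 0'
```

```text
time_s: 63.2
tcp_pos: [0.4168, -0.0001, 0.0489]
ee_rot: [[0.295, -0.956, 0.002], [-0.956, -0.295, 0.001], [0.0, -0.003, -1.0]]
wrist_force: [0.3, -1.1, -1.5]
gripper_width: 0.156
gripper_force: 30.0
time_s: 63.45
tcp_pos: [0.4173, -0.0048, 0.0489]
ee_rot: [[0.291, -0.957, 0.003], [-0.957, -0.291, 0.001], [-0.0, -0.003, -1.0]]
wrist_force: [0.1, -0.1, -0.3]
gripper_width: 0.161
gripper_force: 30.0
time_s: 63.95
tcp_pos: [0.4174, -0.0067, 0.0532]
ee_rot: [[0.292, -0.957, 0.001], [-0.957, -0.292, 0.002], [-0.001, -0.002, -1.0]]
wrist_force: [-2.6, 6.3, 0.5]
gripper_width: 0.165
gripper_force: 30.0
time_s: 64.45
tcp_pos: [0.4194, -0.0139, 0.0652]
ee_rot: [[0.291, -0.957, 0.001], [-0.957, -0.291, 0.001], [-0.0, -0.001, -1.0]]
wrist_force: [-1.8, 4.7, 0.5]
gripper_width: 0.16
gripper_force: 30.0
time_s: 64.95
tcp_pos: [0.4215, -0.021, 0.074]
ee_rot: [[0.292, -0.957, 0.0], [-0.957, -0.292, 0.0], [0.0, -0.0, -1.0]]
wrist_force: [-0.5, 3.8, -0.1]
gripper_width: 0.157
gripper_force: 30.0
```

```bash
python3 -m jog '0 1 -3 2 0;0 0 0 0 0'; python3 -m jog '0 -1.5 4.8 0 0; 0 -6 20 20 0;0 -6 20 40 0;0 0 0 45 0; 0 15 6 40 0'; python3 -m jog '0 35 12 0 0;0 35 12 0 0;0 35 12 0 0;0 35 12 0 0;0 35 12 0 0'; python3 -m jog '0 20 4 0 0; 0 10 1 0 0; 0 0 0 0 0;0 0 0 0 0'
python3 - <<'E'
from h import *
from pel import pel
c=r.capture("scene"); pel(c,(150,80,470,300))
E
```

```text
time_s: 65.2
tcp_pos: [0.4224, -0.0236, 0.0761]
ee_rot: [[0.292, -0.957, 0.0], [-0.957, -0.292, 0.001], [-0.001, -0.0, -1.0]]
wrist_force: [-2.6, 6.7, 2.0]
gripper_width: 0.159
gripper_force: 30.0
time_s: 65.82
tcp_pos: [0.4232, 0.0264, 0.2226]
ee_rot: [[0.293, -0.956, 0.001], [-0.956, -0.293, -0.001], [0.001, -0.0, -1.0]]
wrist_force: [1.8, 0.2, -1.0]
gripper_width: 0.16
gripper_force: 30.0
time_s: 66.45
tcp_pos: [0.5999, 0.0866, 0.2204]
ee_rot: [[0.292, -0.956, -0.001], [-0.956, -0.292, -0.002], [0.001, 0.001, -1.0]]
wrist_force: [1.2, -0.0, -1.2]
gripper_width: 0.159
gripper_force: 30.0
time_s: 66.95
tcp_pos: [0.6281, 0.0916, 0.2209]
ee_rot: [[0.292, -0.956, -0.0], [-0.956, -0.292, -0.0], [0.0, 0.0, -1.0]]
wrist_force: [-0.5, 0.0, -0.4]
gripper_width: 0.161
gripper_force: 30.0
 []
```

```bash
python3 -m jog '0 2 2 -40 0;0 0 0 -29 0;0 0 0 0 0;0 0 0 0 0'; python3 -m jog '0 1.7 -5.7 0 0;0 1.2 -3 0 0;0 0 0 0 0'; python3 -m jog '0 0.6 -1.9 0 0;0 0 0 0 0';python3 -m jog '0 0 0 4 0;0 1.6 -5.2 5 0;0 0 0 0 0';python3 -m jog '0 1.6 -5.2 4 0;0 0 0 0 0';python3 -m jog '0 1.6 -5.2 4 0;0 0 0 0 0'
```

```text
time_s: 67.5
tcp_pos: [0.6308, 0.0933, 0.1526]
ee_rot: [[0.292, -0.956, 0.001], [-0.956, -0.292, -0.001], [0.001, -0.0, -1.0]]
wrist_force: [0.7, -2.6, 0.2]
gripper_width: 0.156
gripper_force: 30.0
time_s: 67.88
tcp_pos: [0.6334, 0.0877, 0.1538]
ee_rot: [[0.293, -0.956, 0.001], [-0.956, -0.293, 0.004], [-0.004, -0.002, -1.0]]
wrist_force: [-5.5, 8.0, 6.9]
gripper_width: 0.154
gripper_force: 30.0
time_s: 68.12
tcp_pos: [0.6339, 0.0862, 0.1544]
ee_rot: [[0.293, -0.956, 0.002], [-0.956, -0.293, 0.005], [-0.004, -0.003, -1.0]]
wrist_force: [-6.5, 7.1, 9.9]
gripper_width: 0.161
gripper_force: 30.0
time_s: 68.5
tcp_pos: [0.6365, 0.0776, 0.1615]
ee_rot: [[0.292, -0.957, 0.001], [-0.957, -0.292, 0.0], [0.0, -0.001, -1.0]]
wrist_force: [-1.0, 1.5, 2.1]
gripper_width: 0.159
gripper_force: 30.0
time_s: 68.75
tcp_pos: [0.638, 0.073, 0.1653]
ee_rot: [[0.292, -0.956, 0.001], [-0.956, -0.292, 0.001], [-0.0, -0.001, -1.0]]
wrist_force: [-1.4, 3.7, 3.1]
gripper_width: 0.157
gripper_force: 30.0
time_s: 69.0
tcp_pos: [0.6394, 0.0678, 0.1691]
ee_rot: [[0.292, -0.956, 0.001], [-0.956, -0.292, 0.0], [-0.0, -0.001, -1.0]]
wrist_force: [-1.0, 3.8, 2.5]
gripper_width: 0.154
gripper_force: 30.0
```

```bash
python3 -m jog '0 1.6 -5.2 4 0;0 0 0 0 0;0 1.6 -5.2 3 0;0 0 0 0 0';python3 -m jog '0 1.6 -5.2 3 0;0 0 0 0 0;0 1.6 -5.2 2 0;0 0 0 0 0';python3 -m jog '0 1.6 -5.2 2 0;0 0 0 0 0;0 1.6 -5.2 1 0;0 0 0 0 0'; python3 -m jog '0 1.6 -5.2 0 0;0 0 0 0 0;0 1.2 -4 0 0;0 0 0 0 0;0 0 0 0 0';  python3 -m jog '0 -3 10 0 0;0 -3 10 0 0;0 -3 10 0 0;0 0 0 0 0;0 0 0 0 0';python3 -m jog '0 2 -6 0 0;0 -2 6 0 0;0 2 -6 0 0;0 -2 6 0 0;0 0 0 0 0'; python3 -m jog '0 0 0 50 0;0 0 0 0 9.7;0 0 0 0 9.7;0 0 0 0 9.7;0 0 0 0 9.7'; python3 -m jog '0 0 0 0 9.7;0 0 0 0 9.7;0 0 0 0 9.7;0 0 0 0 9.7;0 0 0 0 9.7'; python3 -m jog '0 0 0 0 0'
python3 - <<'E'
from h import *
from pel import pel
c=r.capture("scene"); save(c,"p10",(220,140,340,290),4)
pel(c,(150,80,470,400))
h=cv2.cvtColor(c["pixels"],cv2.COLOR_RGB2HSV)
for y in range(248,292,4): print(y,[tuple(h[y,x].tolist()) for x in range(270,300,4)])
E
```

```text
time_s: 69.5
tcp_pos: [0.6423, 0.0573, 0.1757]
ee_rot: [[0.292, -0.956, -0.0], [-0.956, -0.292, -0.0], [-0.0, 0.0, -1.0]]
wrist_force: [-1.2, 3.1, 1.8]
gripper_width: 0.159
gripper_force: 30.0
time_s: 70.0
tcp_pos: [0.6454, 0.0466, 0.1807]
ee_rot: [[0.292, -0.956, -0.001], [-0.956, -0.292, -0.0], [0.0, 0.001, -1.0]]
wrist_force: [-2.3, 3.3, 1.8]
gripper_width: 0.157
gripper_force: 30.0
time_s: 70.5
tcp_pos: [0.6486, 0.0363, 0.184]
ee_rot: [[0.292, -0.956, -0.0], [-0.956, -0.292, -0.0], [0.0, 0.0, -1.0]]
wrist_force: [-2.8, 3.0, 3.3]
gripper_width: 0.158
gripper_force: 30.0
time_s: 71.12
tcp_pos: [0.6517, 0.0271, 0.1852]
ee_rot: [[0.293, -0.956, 0.001], [-0.956, -0.293, -0.001], [0.001, -0.001, -1.0]]
wrist_force: [-3.9, 3.6, 5.7]
gripper_width: 0.157
gripper_force: 30.0
time_s: 71.75
tcp_pos: [0.6427, 0.0574, 0.1837]
ee_rot: [[0.292, -0.956, 0.0], [-0.956, -0.292, -0.0], [0.0, -0.0, -1.0]]
wrist_force: [0.3, -0.4, -0.9]
gripper_width: 0.16
gripper_force: 30.0
time_s: 72.38
tcp_pos: [0.6425, 0.0577, 0.1837]
ee_rot: [[0.292, -0.956, -0.0], [-0.956, -0.292, 0.0], [-0.0, 0.0, -1.0]]
wris
[... 1240 characters left out ...]
19, 159)]
268 [(37, 18, 185), (30, 17, 181), (32, 19, 174), (28, 20, 165), (30, 18, 167), (33, 19, 161), (35, 21, 157), (30, 15, 171)]
272 [(5, 20, 75), (30, 14, 144), (28, 17, 175), (27, 17, 166), (26, 22, 159), (21, 25, 133), (12, 11, 116), (0, 3, 99)]
276 [(0, 25, 62), (3, 30, 76), (8, 57, 80), (9, 45, 90), (5, 30, 93), (11, 21, 95), (0, 5, 95), (165, 5, 100)]
280 [(10, 24, 63), (6, 19, 67), (9, 53, 77), (6, 42, 86), (0, 18, 87), (170, 8, 91), (0, 0, 88), (15, 5, 97)]
284 [(30, 23, 55), (18, 39, 65), (0, 21, 72), (10, 9, 82), (15, 6, 86), (30, 8, 97), (5, 16, 96), (10, 9, 89)]
288 [(4, 35, 58), (24, 22, 57), (15, 22, 71), (0, 3, 91), (12, 14, 88), (30, 3, 87), (170, 18, 86), (10, 16, 95)]
```

```bash
python3 -m jog '0 0 0 -30 0;0 0 0 -27 0;0 -9.7 -2.5 0 0;0 -9.7 -2.5 0 0;0 -9.7 -2.5 0 0'; python3 -m jog '0 -9.7 -2.5 0 0;0 -9.7 -2.5 0 0;0 -9.7 -2.5 0 0'; python3 -m jog '0 -9.7 -2.5 0 0;0 -9.7 -2.5 0 0;0 -9.7 -2.5 0 0'; python3 -m jog '0 -9.7 -2.5 0 0;0 -6 -1.5 0 0;0 0 0 -4 0;0 0 0 -4 0;0 0 0 0 0'; python3 -m jog '0 -2 0 50 0;0 -7 -29.6 0 -10;0 -7 -29.6 0 -10;0 -7 -29.6 0 -10;0 -7 -29.6 0 -10'; python3 -m jog '0 -7 -29.6 0 -10;0 -7 -29.6 0 -10;0 -7 -29.6 0 -10;0 -7 -29.6 0 -10;0 -7 -29.6 0 -10'; python3 -m jog '0 -7 -29.6 0 -10;0 -7 -29.6 0 -10;0 0 0 0 0; 0 0 0 -50 0; 0 0 0 -40 0'; python3 -m jog '0 0 0 0 0;0 0 0 0 0'
```

```text
time_s: 74.42
tcp_pos: [0.6155, 0.0507, 0.1796]
ee_rot: [[0.969, 0.247, 0.009], [0.247, -0.969, 0.002], [0.009, -0.0, -1.0]]
wrist_force: [2.6, 2.4, 2.1]
gripper_width: 0.156
gripper_force: 30.0
time_s: 74.8
tcp_pos: [0.5848, 0.0426, 0.1776]
ee_rot: [[0.969, 0.247, 0.003], [0.247, -0.969, 0.001], [0.003, 0.0, -1.0]]
wrist_force: [3.3, 3.0, 1.9]
gripper_width: 0.155
gripper_force: 30.0
time_s: 75.18
tcp_pos: [0.5545, 0.0343, 0.1768]
ee_rot: [[0.969, 0.247, -0.0], [0.247, -0.969, -0.001], [-0.001, 0.0, -1.0]]
wrist_force: [2.9, 1.5, 2.5]
gripper_width: 0.16
gripper_force: 30.0
time_s: 75.8
tcp_pos: [0.5371, 0.0296, 0.1685]
ee_rot: [[0.969, 0.246, -0.006], [0.246, -0.969, -0.002], [-0.006, 0.001, -1.0]]
wrist_force: [-2.2, -1.0, 6.5]
gripper_width: 0.159
gripper_force: 30.0
time_s: 76.42
tcp_pos: [0.5064, -0.0886, 0.2168]
ee_rot: [[0.898, -0.44, -0.008], [-0.44, -0.898, 0.0], [-0.007, 0.003, -1.0]]
wrist_force: [-0.3, -0.4, -0.5]
gripper_width: 0.157
gripper_force: 30.0
time_s: 77.05
tcp_pos: [0.4715, -0.2359, 0.2167]
ee_rot: [[0.24, -0.971, -0.008], [-0.971, -0.24, 0.002], [-0.004, 0.007, -1.0]]
wrist_force: [0.7, 0.4, -0.8]
gripper_width: 0.158
gripper_force: 30.0
time_s: 77.68
tcp_pos: [0.4585, -0.2933, 0.1264]
ee_rot: [[-0.099, -0.995, -0.004], [-0.995, 0.099, 0.002], [-0.002, 0.005, -1.0]]
wrist_force: [0.4, 0.4, -0.6]
gripper_width: 0.162
gripper_force: 30.0
time_s: 77.92
tcp_pos: [0.4612, -0.2947, 0.1298]
ee_rot: [[-0.098, -0.995, 0.0], [-0.995, 0.098, -0.001], [0.001, -0.0, -1.0]]
wrist_force: [0.5, 0.7, 0.8]
gripper_width: 0.156
gripper_force: 30.0
```

```bash
python3 -m jog '0 -5 -2 -40 0;0 0 0 -25 0;0 0 0 0 0';  python3 -m jog '0 0 0 -10 0;0 0 0 0 0'; python3 -m jog '0 0 0 -6 0;0 0 0 0 0';python3 -m jog '0 0 0 -5 0;0 0 0 0 0';python3 -m jog '0 0 0 -1.5 0;0 0 0 0 0'; python3 -m jog '0.35 0 0 0 0;0.35 0 0 0 0;0.35 0 0 0 0;0.35 0 0 0 0;0.35 0 0 40 0'; python3 -m jog '0.5 0 0 60 0;0.5 0 0 60 0;0.5 -20 60 0 0;0.5 -20 60 0 0;0.5 -20 60 0 0'; python3 -m jog '0.5 -10 60 0 0;0.5 0 60 0 0;0.5 0 60 0 0;0.5 0 0 0 0'
python3 - <<'E'
from h import *
s=r.capture("scene");t=r.capture("top")
def cr(c,b,w,h): return cv2.resize(c["pixels"][b[1]:b[3],b[0]:b[2],::-1],(w,h),interpolation=cv2.INTER_CUBIC)
a=np.hstack([cr(s,(245,215,325,295),400,400),cr(s,(85,155,185,255),400,400)])
b=np.hstack([cr(t,(235,125,295,170),266,200),cr(t,(365,150,440,235),176,200),cr(t,(295,185,375,240),290,200)])
b=cv2.copyMakeBorder(b,0,0,0,800-b.shape[1],0) ; cv2.imwrite("pics/f1.png",np.vstack([a,b]))
E
```

```text
time_s: 78.3
tcp_pos: [0.4555, -0.2966, 0.064]
ee_rot: [[-0.099, -0.995, -0.001], [-0.995, 0.099, 0.0], [-0.0, 0.001, -1.0]]
wrist_force: [0.6, -0.1, -0.4]
gripper_width: 0.158
gripper_force: 30.0
time_s: 78.55
tcp_pos: [0.456, -0.2968, 0.0544]
ee_rot: [[-0.099, -0.995, 0.001], [-0.995, 0.099, -0.0], [0.0, -0.001, -1.0]]
wrist_force: [-0.1, 0.4, -0.2]
gripper_width: 0.157
gripper_force: 30.0
time_s: 78.8
tcp_pos: [0.4566, -0.297, 0.0485]
ee_rot: [[-0.099, -0.995, 0.002], [-0.995, 0.099, -0.001], [0.001, -0.002, -1.0]]
wrist_force: [0.8, 1.0, 2.0]
gripper_width: 0.16
gripper_force: 30.0
time_s: 79.05
tcp_pos: [0.4569, -0.2968, 0.0437]
ee_rot: [[-0.099, -0.995, 0.003], [-0.995, 0.099, -0.001], [0.001, -0.003, -1.0]]
wrist_force: [0.8, 3.0, 4.7]
gripper_width: 0.163
gripper_force: 30.0
time_s: 79.3
tcp_pos: [0.457, -0.2967, 0.0426]
ee_rot: [[-0.099, -0.995, 0.003], [-0.995, 0.099, -0.001], [0.001, -0.003, -1.0]]
wrist_force: [-0.1, 3.8, 7.0]
gripper_width: 0.16
gripper_force: 30.0
time_s: 79.92
tcp_pos: [0.4532, -0.296, 0.0787]
ee_rot: [[-0.1, -0.995, -0.008], [-0.995, 0.1, 0.003], [-0.002, 0.008, -1.0]]
wrist_force: [0.3, -0.9, 0.1]
gripper_width: 0.348
gripper_force: 0.0
time_s: 80.55
tcp_pos: [0.3955, -0.1176, 0.2013]
ee_rot: [[-0.101, -0.995, 0.001], [-0.995, 0.101, 0.0], [-0.0, -0.001, -1.0]]
wrist_force: [0.6, 1.7, 1.0]
gripper_width: 0.498
gripper_force: 0.0
time_s: 81.05
tcp_pos: [0.3864, 0.0645, 0.2016]
ee_rot: [[-0.092, -0.996, 0.001], [-0.996, 0.092, 0.001], [-0.001, -0.001, -1.0]]
wrist_force: [0.6, 0.3, -0.2]
gripper_width: 0.5
gripper_force: 0.0
```

View pics/f1.png

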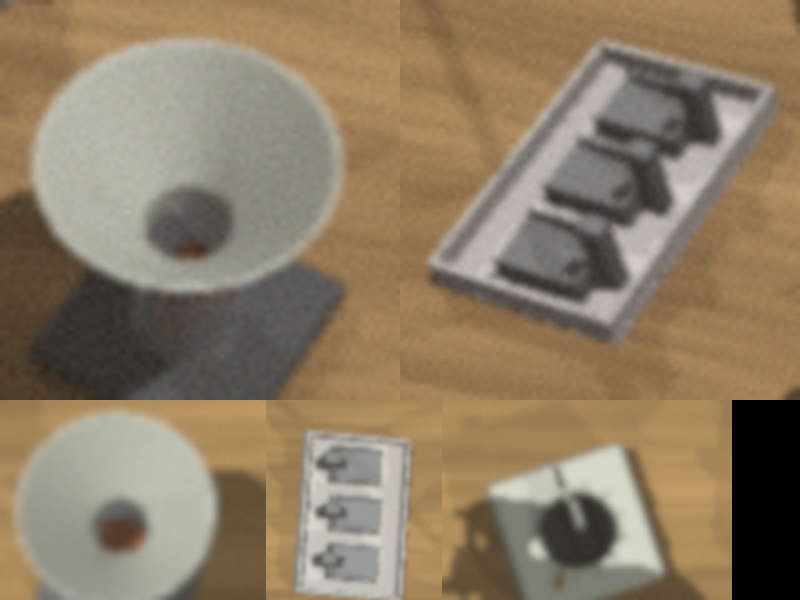

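Run:
```python
from h import *
s=r.capture("scene");t=r.capture("top")
for c,uv in((s,(283,265)),(s,(283,263.5)),(s,(281,277)),(t,(235+122/4.43,125+135/4.44))):
    for z in(.016,.03,.045,.06,.075,.09):
        w=onz(c,[uv],z)[0]; print(z,(w[:2]-[.6375,.068]).round(4),round(float(np.hypot(*(w[:2]-[.6375,.068]))),4))
# throat ring projected vs. image
for z in(.066,): print(proj(s,[[.6375+.0175*np.cos(a),.068+.0175*np.sin(a),z] for a in np.arange(0,6.28,1.57)]).round(1).tolist())
h=cv2.cvtColor(s["pixels"],cv2.COLOR_RGB2HSV); m=((h[...,0]<11)|(h[...,0]>174))&(h[...,1]>38)
print("\n".join("%d "%y+"".join("#" if m[y,x] else "." for x in range(268,300)) for y in range(252,296)))
st=r.sense(); print(st['tcp_pos'],st['joints'][[0,5]])
```

```text
0.016 [-0.028  -0.0051] 0.0285
0.03 [-0.019  -0.0029] 0.0193
0.045 [-0.0095 -0.0006] 0.0095
0.06 [0.0001 0.0018] 0.0018
0.075 [0.0097 0.0041] 0.0106
0.09 [0.0193 0.0065] 0.0204
0.016 [-0.0317 -0.0061] 0.0323
0.03 [-0.0227 -0.0038] 0.023
0.045 [-0.0131 -0.0015] 0.0131
0.06 [-0.0034  0.0009] 0.0035
0.075 [0.0062 0.0033] 0.0071
0.09 [0.0159 0.0057] 0.0169
0.016 [ 0.0024 -0.002 ] 0.0031
0.03 [0.0108 0.0001] 0.0108
0.045 [0.0199 0.0024] 0.02
0.06 [0.0289 0.0047] 0.0293
0.075 [0.038 0.007] 0.0386
0.09 [0.047  0.0093] 0.0479
0.016 [0.0096 0.0014] 0.0097
0.03 [0.0064 0.0005] 0.0064
0.045 [ 0.0031 -0.0005] 0.0031
0.06 [-0.0003 -0.0014] 0.0015
0.075 [-0.0037 -0.0024] 0.0044
0.09 [-0.0071 -0.0034] 0.0078
[[280.1, 270.2], [290.6, 264.9], [284.2, 256.2], [273.8, 261.4]]
252 ................................
253 ................................
254 ................................
255 ................................
256 ................................
257 ................................
258 ................................
259 ................................
260 ................................
[... 658 characters left out ...]
........
279 ...#....##..###.................
280 .......#.#.#.##.................
281 ..........#.#...................
282 ................................
283 ...#............................
284 ................................
285 ................................
286 ................................
287 #...............................
288 .........#......................
289 ................................
290 ................................
291 ................................
292 ................................
293 ................................
294 ................................
295 ................................
[0.38601174 0.06019023 0.20103316] [ 33.00296967 -38.80629464]
```

```bash
python3 -m jog '0.6 5.9 -16.8 0 10.2;0.6 5.9 -16.8 0 10.2;0.6 5.9 -16.8 0 10.2;0.6 5.9 -16.8 0 10.2;0.6 5.9 -16.8 0 10.2'; python3 -m jog '0.6 5.9 -16.8 0 10.2;0.6 5.9 -16.8 0 10.2;0.6 5.9 -16.8 0 10.2;0.6 5.9 -16.8 0 10.2;0.6 5.9 -16.8 0 10.2';python3 -m jog '0.6 5.9 -16.8 0 10.3;0.6 0 0 0 0;0.6 0 0 0 0'; python3 -c "
from station import r
import numpy as np
s=r.sense();print(s['tcp_pos'],np.degrees(np.arctan2(s['ee_rot'][1,0],s['ee_rot'][0,0])),s['joints'])"
```

```text
time_s: 81.88
tcp_pos: [0.4156, -0.0252, 0.2011]
ee_rot: [[0.712, -0.702, -0.0], [-0.702, -0.712, -0.0], [-0.0, 0.0, -1.0]]
wrist_force: [-0.4, -0.7, -0.9]
gripper_width: 0.598
gripper_force: 0.0
time_s: 82.5
tcp_pos: [0.4447, -0.1093, 0.2011]
ee_rot: [[0.994, 0.111, -0.001], [0.111, -0.994, -0.0], [-0.001, -0.0, -1.0]]
wrist_force: [1.1, -0.3, 0.1]
gripper_width: 0.597
gripper_force: 0.0
time_s: 82.88
tcp_pos: [0.4505, -0.1244, 0.201]
ee_rot: [[0.96, 0.281, -0.001], [0.281, -0.96, 0.0], [-0.001, -0.0, -1.0]]
wrist_force: [0.2, 0.1, -0.5]
gripper_width: 0.596
gripper_force: 0.0
[ 0.45051634 -0.12444068  0.20104889] 16.31893266173777 [ 4.54420719e+00  8.11450733e+00 -2.33716371e+01 -1.27976216e-02
 -5.85472688e+01  1.01781402e+02]
```

```bash
python3 -m jog '0.6 0 0 -50 0;0.6 0 0 -50 0;0.6 0 0 -34 0;0.6 0 0 0 0;0 0 0 0 0'; python3 -m jog '0 0 0 0 0;0 0 0 0 0;0 0 0 0 0;0 0 0 0 0;0 0 0 0 0'; python3 -m jog '0 0 0 0 0;0 0 0 0 -10.4;0 0 0 0 -10.4;0 0 0 0 -10.4;0 0 0 0 -10.4'; python3 -m jog '0 0 0 0 -10.4;0 0 0 0 -10.4;0 0 0 0 -10.4;0 0 0 0 -10.4;0 0 0 0 -10.4';python3 -m jog '0 0 0 0 -10.4;0 0 0 0 -10.4;0 0 0 0 -10.4;0 0 0 0 -10.4;0 0 0 0 -10.4';python3 -m jog '0 0 0 0 -10.4;0 0 0 0 -10.4;0 0 0 0 -10.4;0 0 0 0 -10.4;0 0 0 0 -10.4';python3 -m jog '0 0 0 0 -10.4;0 0 0 0 -9.8;0 0 0 0 0;0 0 0 0 0';python3 -c "
from station import r
import numpy as np
s=r.sense();print(s['tcp_pos'],np.degrees(np.arctan2(s['ee_rot'][1,0],s['ee_rot'][0,0])),s['joints'],s['gripper_force'])"
```

```text
time_s: 83.5
tcp_pos: [0.4521, -0.1235, 0.0685]
ee_rot: [[0.958, 0.285, 0.002], [0.285, -0.958, -0.0], [0.002, 0.001, -1.0]]
wrist_force: [0.9, -0.3, 1.2]
gripper_width: 0.55
gripper_force: 0.0
time_s: 84.12
tcp_pos: [0.4519, -0.1248, 0.0678]
ee_rot: [[0.958, 0.286, 0.001], [0.286, -0.958, -0.002], [0.001, 0.002, -1.0]]
wrist_force: [0.2, -6.6, 0.5]
gripper_width: 0.162
gripper_force: 30.0
time_s: 84.75
tcp_pos: [0.4518, -0.1254, 0.0678]
ee_rot: [[0.904, -0.427, 0.001], [-0.427, -0.904, -0.002], [0.002, 0.002, -1.0]]
wrist_force: [1.1, -9.9, -0.4]
gripper_width: 0.159
gripper_force: 30.0
time_s: 85.38
tcp_pos: [0.4512, -0.1258, 0.0678]
ee_rot: [[0.22, -0.976, -0.0], [-0.976, -0.22, -0.003], [0.003, 0.001, -1.0]]
wrist_force: [0.1, -12.4, 1.4]
gripper_width: 0.158
gripper_force: 30.0
time_s: 86.0
tcp_pos: [0.4505, -0.1257, 0.0678]
ee_rot: [[-0.634, -0.774, -0.002], [-0.774, 0.634, -0.003], [0.003, -0.0, -1.0]]
wrist_force: [-1.1, -11.1, 3.0]
gripper_width: 0.16
gripper_force: 30.0
time_s: 86.62
tcp_pos: [0.4501, -0.1251, 0.0678]
ee_rot: [[-1.0, 0.023, -0.003], [0.023, 1.0, -0.002], [0.002, -0.002, -1.0]]
wrist_force: [-2.5, -5.5, 3.9]
gripper_width: 0.16
gripper_force: 30.0
time_s: 87.12
tcp_pos: [0.4502, -0.1248, 0.0677]
ee_rot: [[-0.932, 0.362, -0.002], [0.362, 0.932, -0.002], [0.002, -0.002, -1.0]]
wrist_force: [-2.2, -5.8, 5.2]
gripper_width: 0.158
gripper_force: 30.0
[ 0.45018447 -0.12481469  0.0677436 ] 158.79007381735374 [   4.56139712   18.33181097  -33.33181266    0.13010947  -38.48180977
 -115.87316284] 29.990314543247223
```

```bash
python3 -m jog '0.5 0 0 0 0;0.5 0 0 0 0;0.5 0 0 0 0;0.6 0 0 0 0; 0.6 0 0 40 0';python3 -m jog '0.6 0 40 60 0; 0.6 0 60 60 0;0.6 -20 60 0 0;0.6 -20 60 0 0;0.6 0 60 0 0'; python3 -m jog '0.6 0 60 0 0;0.6 0 0 0 0;0.6 0 0 0 0'
python3 - <<'E'
from h import *
C=np.array([.451,-.1253,0])
for n in("top","scene"):
    c=r.capture(n); save(c,"dl_"+n); k=6
    h=cv2.cvtColor(c["pixels"],cv2.COLOR_RGB2HSV).astype(int); V=h[...,2]; 
    # pointer: sample brightness on a ring at r=12..27mm, z=.079 ; brass: saturation on ring r=33..45, z=.046
    for nm,z,rs,ch in(("ptr",.0795,np.arange(.010,.029,.002),2),("brass",.046,np.arange(.033,.046,.002),1),("off",.0455,np.arange(.036,.051,.002),-2)):
        A=np.arange(-180,180,1.); P=np.array([[C[0]+q*np.cos(np.radians(a)),C[1]+q*np.sin(np.radians(a)),z] for a in A for q in rs])
        uv=proj(c,P).astype(np.float32); im=(h[...,abs(ch)]*np.sign(ch)).astype(np.float32)
        v=cv2.remap(im,uv[:,:1],uv[:,1:],cv2.INTER_LINEAR).reshape(len(A),-1).mean(1)
        if nm=="off": m=np.abs(A-16.5)<14
        elif nm=="brass": m=np.abs(A-159)<20
        else: m=np.abs(A-159)<40
        w=np.clip(v[m]-np.median(v[m])-.3*(v[m].max()-np.median(v[m])),0,None); print(n,nm,(A[m]*w).sum()/w.sum(),A[m][v[m].argmax()],v[m].max(),np.median(v[m]))
E
```

```text
time_s: 87.75
tcp_pos: [0.449, -0.1236, 0.1053]
ee_rot: [[-0.932, 0.362, -0.008], [0.362, 0.932, -0.0], [0.007, -0.003, -1.0]]
wrist_force: [0.5, 0.0, 0.1]
gripper_width: 0.58
gripper_force: 0.0
time_s: 88.38
tcp_pos: [0.4102, 0.1352, 0.204]
ee_rot: [[-0.932, 0.361, 0.001], [0.361, 0.932, 0.001], [-0.0, 0.001, -1.0]]
wrist_force: [0.8, -0.6, 0.3]
gripper_width: 0.6
gripper_force: 0.0
time_s: 88.75
tcp_pos: [0.4112, 0.1936, 0.2031]
ee_rot: [[-0.932, 0.361, -0.001], [0.361, 0.932, -0.001], [0.001, -0.001, -1.0]]
wrist_force: [-1.1, -0.1, 0.5]
gripper_width: 0.598
gripper_force: 0.0
top ptr 156.41310238830135 156.0 132.50333 95.78671
top brass 159.7739762864862 160.0 76.12096 23.884766
top off 18.08810957490824 18.0 -149.72363 -190.73145
scene ptr 158.9663927063721 156.0 148.40791 135.49834
scene brass 158.86472714863945 158.0 90.856026 43.1815
scene off 20.055281114610526 19.0 -122.696045 -184.38458
```

Run:
```python
from h import *
from pel import pel
f=cv2.imread("pics/f1.png"); a=cv2.resize(f[:400,400:],(100,100),interpolation=cv2.INTER_AREA)[:,:,::-1].astype(int)
c=r.capture("scene"); b=c["pixels"][155:255,85:185].astype(int); d=cv2.GaussianBlur(np.abs(a-b).mean(2),(5,5),0); print("tray diff",d.max(),d.mean())
a=cv2.resize(f[:400,:400],(80,80),interpolation=cv2.INTER_AREA)[:,:,::-1].astype(int); b=c["pixels"][215:295,245:325].astype(int); d=cv2.GaussianBlur(np.abs(a-b).mean(2),(5,5),0); print("funnel diff",d.max(),np.unravel_index(d.argmax(),d.shape))
pel(c,(150,80,470,400)); s=r.sense(); print(s['time_s'],s['wrist_force'])
```

```text
tray diff 8.0390625 5.0326880208333336
funnel diff 59.11328125 (np.int64(2), np.int64(75))
 []
88.9 [-0.33078101  0.32278108  0.7848274 ]
```

```bash
python3 -c "
from station import r
print(r.finish_job())"
```

```text
the job is handed in; nothing more can be done
None
```

I handed the job in at about 89 s, but the hand-in gave no verdict: the dial went to off first, all seven pellets I counted were tipped into the cartridge with no strays seen, the dial was then set to within about 1–3° of the brass mark (limit 5.7°), and all three empty scoops stand upright in the tray.

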